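# Draw the end panel of a bench riser tight with its cam lock

### The job

The small plywood bench riser is being put together upside down on the rubber mat, and one end is already done. Stand the loose end panel on the mat against the open end of the board, its headed stud pushed gently into the bore until the panel meets the rubber strip; then swing the cam's thumb lever clockwise until it has drawn the panel tight against the board with no gap, and stop as soon as it is tight: about 6 N at the lever's post, since forcing it tears the cam out. Let go, and leave the other things where they are.

Things in the scene. Friction and masses are not known exactly. Their poses are not given: they have to be found in the camera images.
- shelf_board: plywood board, upside down, 150 wide x 240 long x 30 thick, fixed on a 2 mm rubber mat. Origin on the bench (under the mat) below the middle of the OPEN end face; +y runs along the board to the finished end (fitted panel and its own cam, already done), x across, z up. Board top 32 mm above the bench; the mat reaches 90 mm out before the open end and 90 mm to either side
- bore_mouth (a point): centre of the round bore in the open end face, 17 mm above the bench, 16.5 mm wide; it runs along the board's +y into the cam. A rubber strip, left and right of the bore, stands 2.5 mm proud of the end face and gives way flush under about 10 N
- end_panel: the loose end panel, plywood, 150 wide (x) x 20 thick (y) x 72 high, upright, about 0.35 kg; two rubber feet (14 wide, 5 high) on its upper edge 58 mm either side of the middle. Origin under its middle; +y points out of the inner face, along the stud. Seated, its axes are parallel to the board's and its origin is at x 0, y -10, z 2 mm in the board's frame
- panel_mid (a point): centre of the loose end panel, half-way up (36 mm above its underside)
- panel_face (a point): point on the panel's inner face where the stud stands, 15 mm above its underside
- stud_head (a point): centre of the stud's ball head, 12 mm in diameter, 45.5 mm out from the panel's inner face, 15 mm above its underside; the neck is 4.5 mm thick
- cam_barrel: the cam lock by the open end, in the board's upper face, 49 wide; axes as the board's; origin on its upright axis at bench height, nominally 55 mm from the open end face. Each cam sits up to 1.8 mm nearer or farther, so the angle at which it comes tight differs and must be felt
- cam (a joint): turn of the cam, rad, growing clockwise from above; at 0 the slot's mouth faces the bore and the lever points 145 deg counter-clockwise from the board's +x. The mouth admits the stud from -0.6 to 0.1, the slot takes hold near 0.6, draws about 3 mm a rad and is tight somewhere from 1.1 to 2.5. Stays where left. Push at the post: 1.2 N free, 1.5 to 4 N against the strip, 5 to 7 N tight, over 8 N tears out
- sample_jar: small glass jar with white lid, 50 x 53 high, a bystander
- beaker: small empty beaker, 55 x 62 high, a bystander
- lever_post (a point): centre of the upright round post at the end of the cam's thumb lever: 12 mm in diameter, from 43 to 64 mm above the bench (this point at 53), 42 mm from the cam's axis. The flat lever arm below it is 12 wide, its top 42.5 mm above the bench. Push the post round sideways, or grasp it

How it is judged:
By the outcome, as a careful person would: the job done as asked, in the order asked, and still so for the second after the job is handed in, with the robot touching nothing.
It also fails if it takes over 61 s, if anything falls off the work surface, if the arm or the gripper's body presses on something with over 40 N, if the wrist force passes 120 N, or if a joint passes its speed limit or range.

### The arm

A 6-joint arm with a two-finger parallel gripper is mounted at the origin on a cart in front of the work surface, level with it; the furniture and walls round the work are solid. World frame = base frame: x ahead of the robot, y to its left, z up, the work surface at z = 0. Lengths are in mm, angles in rad, forces in N, time in s.
With the tool pointing down it reaches from about 350 to 975 mm from the base axis. Payload 7.1 kg.
Tool frame: the origin (TCP) lies at the very end of the fingers, on their centre line; the grasp point (between the pads) lies 19 mm behind it; x points along the fingers, z is the direction in which the jaws open and shut, and the axes are right-handed (so a half turn about x gives the same grasp; the last joint's range is limited). The gripper opens to 88 mm and grips with 3 to 60 N. Pads are 20 mm wide; open, the fingers measure 115 mm over their backs; the gripper's body (75 mm by 178 mm) begins 61 mm behind the grasp point.
Start: joints at [-1.339, 0.423, 1.63, -0, 1.089, -0.019], TCP at [155.131, -605.425, 199.175] pointing down, gripper open.
Joint ranges: [-3, 3], [-0.9, 2.11], [0.09, 2.58], [-1.31, 4.45], [0.11, 2.69], [-2.54, 2.54]. Speed limits (rad/s): [2.39, 2.39, 3.01, 3.14, 3.14, 3.14].

### API

Orientations are given as a rotation vector (axis times angle).
In Python, from workcell import * gives the robot as it stands.
- The arm moves only by the shell command python3 -m crank 'ROWS'. ROWS is JSON, a list of rows, each a list of 3 entries, a list of its own where there are three numbers: the shift along the tool's x, y, z in cm, then the turn, a rotation vector about the tool's x, y, z in degrees, then the finger opening in cm, from 0 to 8.78. In form: [[[dx, dy, dz], [rx, ry, rz], claw], ...]. A call has 1 to 5 rows; each row shifts and turns the commanded pose from where the row before left it, along the tool's axes as they then stand; what a row does not reach is not made up. A row lasts 1/8 s, in which the tool goes at most 62.5 mm and 10.7 degrees, less where a joint would pass 70% of its speed; a pose out of reach is approached as far as the arm can. A call with a gripper value outside its range is refused whole. The fingers move at their own pace and stop on an object; the grip force is fixed at half the most. Time passes only in rows, so rows that do not move let the fingers close. It gives the time, the measured TCP pose, the force and the opening at its end, in the units of the state.
- get_obs(): the state, without advancing time (a new reading comes with each control period).
- get_image(name): name is "side" or "top"; returns a dict with "pixels" (400x640x3 uint8, red, green, blue), "mtx" (3x3 intrinsics, pixels), "D" ([k1, k2, p1, p2, k3] as OpenCV has them; the pictures are not rectified), "view" (4x4, takes a point from world to camera coordinates). Camera axes: x right, y down, z forward; pixel columns grow to the right and rows downward; lengths in mm; the calibration is good to about 2 mm. A picture is of the moment at which its call begins. There is no depth.
- close_job(): hands the job in, once; it reports no verdict.
The state is a dict: "t": time; "qpos": joint angles; "qvel": joint speeds; "joint_torque": joint torques, N m; "ee_pos": TCP position; "orientation": TCP orientation; "ft_force": force on the tool from outside, world axes, zero at the start; "moment": the same for the moment, N m; "width": finger opening in mm.
Only numpy, scipy, OpenCV 4.12 (cv2) and the standard library are available. Lean on these libraries where they do the work, as an engineer would, in place of code of your own. Each camera call takes 0.05 s, during which the arm holds its last target.

## Working session

There is one attempt and no reset: what is moved stays moved. The work goes in short steps, Python scripts to look and compute and a shell command to move; the robot and the scene stay as the last step left them, time stands still between calls to the robot, and variables do not carry over. Pictures are saved under pics/ and viewed, and the job is handed in when it is done.

```bash
ls; mkdir -p pics; python3 - <<'E'
from workcell import *
import cv2
o=get_obs(); print(o)
for n in("side","top"):
    d=get_image(n); cv2.imwrite(f"pics/{n}0.png",d["pixels"][:,:,::-1]); print(n,d["mtx"],d["D"],d["view"])
E
```

```text
pics
{'t': 0.0, 'qpos': array([-1.33900769e+00,  4.23821454e-01,  1.63067538e+00,  2.97459535e-06,
        1.08857514e+00, -1.90385174e-02]), 'qvel': array([ 6.04837666e-05,  9.00549556e-05, -4.01064788e-04,  4.15607112e-04,
       -9.02132069e-04, -6.01827731e-05]), 'joint_torque': array([ 7.85676330e-04, -5.44625866e+01, -2.73671722e+01,  6.43611699e-02,
        2.26523675e-02, -1.16812707e-04]), 'ee_pos': array([ 154.99841019, -604.88076432,  198.41955931]), 'orientation': array([ 1.02341206,  1.31864989, -1.021859  ]), 'ft_force': array([0.05753166, 0.07587852, 1.11823038]), 'moment': array([ 0.01672435,  0.01288993, -0.00109325]), 'width': 87.8810229762397}
side [[426.77515458   0.         314.36847064]
 [  0.         426.77515458 194.53417001]
 [  0.           0.           1.        ]] [-0.09935781  0.          0.          0.          0.        ] [[-9.53789998e-01 -3.00419082e-01  5.74585235e-03  5.16965005e+02]
 [-1.39832343e-01  4.26860736e-01 -8.93441004e-01  1.66391381e+02]
 [ 2.65954047e-01 -8.52958550e-01 -4.49143804e-01  8.19603373e+02]
 [ 0.00000000e+00  0.00000000e+00  0.00000000e+00  1.00000000e+00]]
top [[458.94880113   0.         316.34191656]
 [  0.         458.94880113 203.3629398 ]
 [  0.           0.           1.        ]] [-0.11697379  0.          0.          0.          0.        ] [[ 2.71031104e-02 -9.99610456e-01 -6.66011929e-03 -6.09923933e+01]
 [-9.97471378e-01 -2.66060311e-02 -6.59012145e-02  5.51384336e+02]
 [ 6.56983438e-02  8.42940626e-03 -9.97803925e-01  8.93304152e+02]
 [ 0.00000000e+00  0.00000000e+00  0.00000000e+00  1.00000000e+00]]
```

View pics/side0.png

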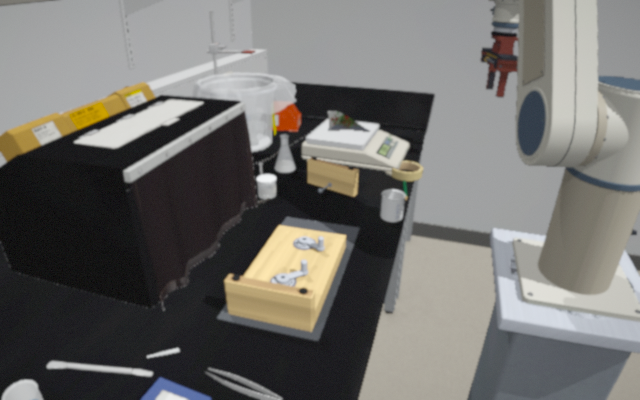

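View pics/top0.png

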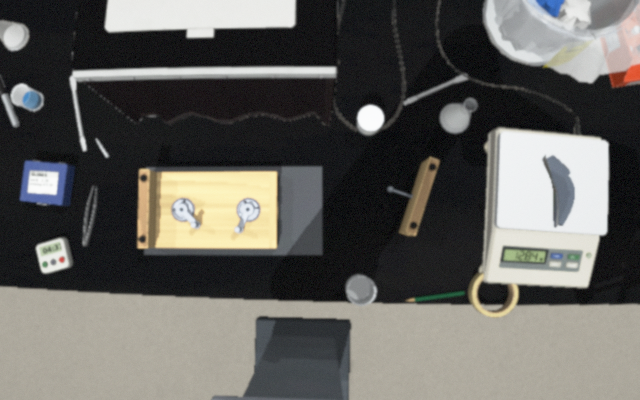

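The side view shows the board at about (290,275), with the finished end in front and the loose panel at (333,175) behind. The top view shows the open board end at column 278, and the loose panel running from (432,160) to (408,235) with its stud head at (390,189). The open-end cam is at (248,210), the jar at (370,119) and the beaker at (361,290).

```bash
cat > h.py <<'E'
from workcell import *
import cv2, numpy as np
def px2(d,uv,z):
    p=cv2.undistortPoints(np.array(uv,float).reshape(-1,1,2),d["mtx"],np.array(d["D"]))[:,0]
    R=d["view"][:3,:3];t=d["view"][:3,3];c=-R.T@t
    r=np.c_[p,np.ones(len(p))]@R
    return c+r*((np.asarray(z)-c[2])/r[:,2])[:,None]
def proj(d,P):
    R=d["view"][:3,:3];t=d["view"][:3,3]
    return cv2.projectPoints(np.array(P,float).reshape(-1,3),cv2.Rodrigues(R)[0],t,d["mtx"],np.array(d["D"]))[0][:,0]
def ray(d,uv):
    p=cv2.undistortPoints(np.array(uv,float).reshape(-1,1,2),d["mtx"],np.array(d["D"]))[0,0]
    R=d["view"][:3,:3];c=-R.T@d["view"][:3,3];r=R.T@np.array([p[0],p[1],1]);return c,r/np.linalg.norm(r)
def tri(d1,a,d2,b):
    c1,r1=ray(d1,a);c2,r2=ray(d2,b)
    s=np.linalg.lstsq(np.c_[r1,-r2],c2-c1,rcond=None)[0]
    p,q=c1+s[0]*r1,c2+s[1]*r2
    return (p+q)/2,np.linalg.norm(p-q)
def crop(d,box,k,name):
    x0,y0,x1,y1=box
    im=cv2.resize(d["pixels"][y0:y1,x0:x1,::-1],None,fx=k,fy=k,interpolation=cv2.INTER_CUBIC)
    cv2.imwrite("pics/"+name,im)
E
python3 - <<'E'
from h import *
t=get_image("top");s=get_image("side")
crop(t,(130,150,330,270),4,"t1.png");crop(t,(375,145,475,245),6,"t2.png");crop(s,(215,210,365,335),5,"s1.png");crop(s,(300,140,420,220),6,"s2.png")
E
```

```text
(no output)
```

View pics/t1.png

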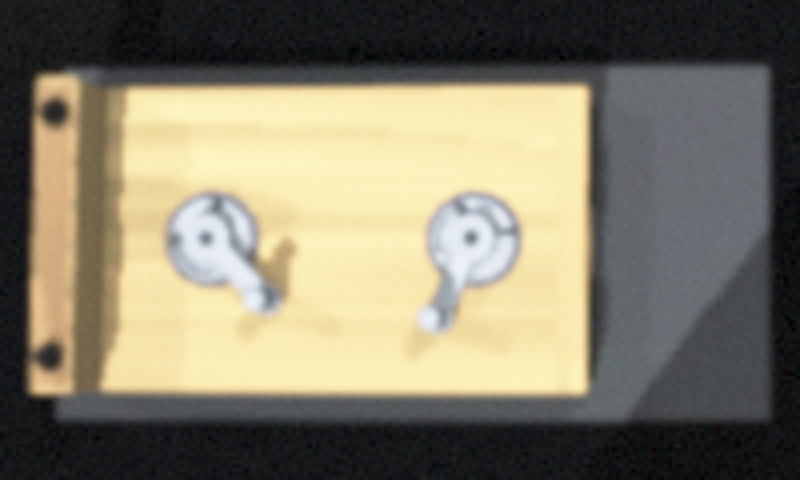

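View pics/t2.png

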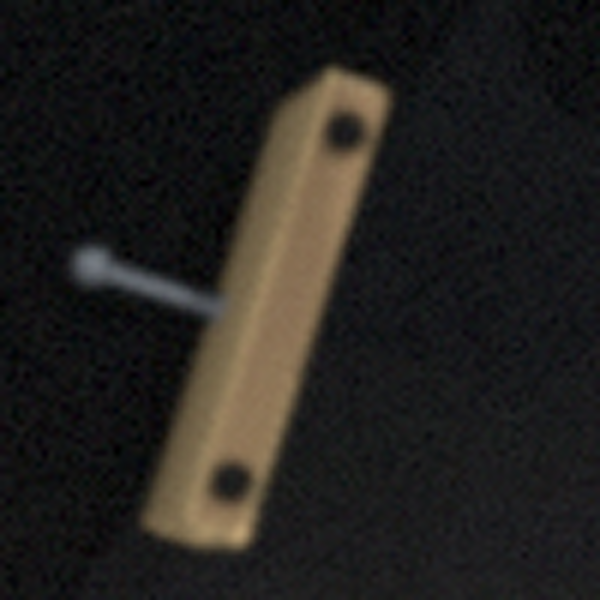

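View pics/s1.png

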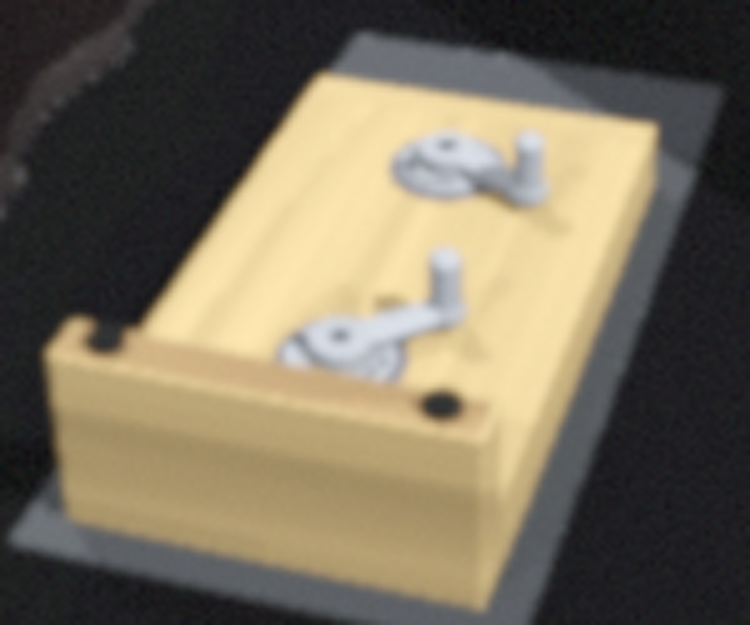

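View pics/s2.png

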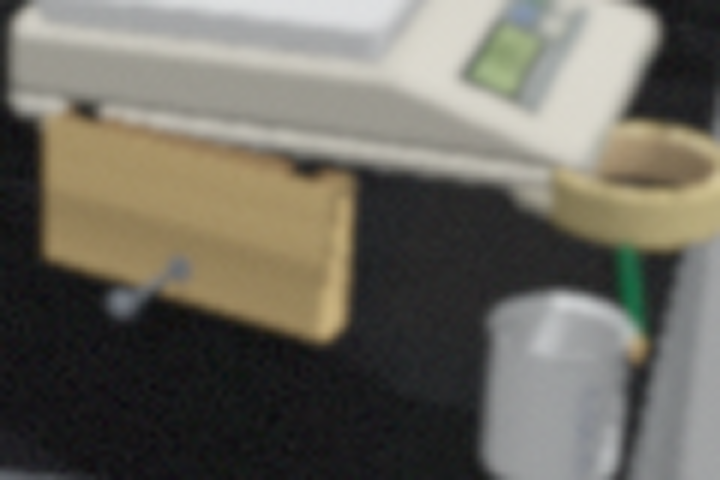

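The crops show the cam lever pointing left and down, from its axis at top pixel (247.5,209) to the post at (238,229.5). The panel's feet are at about (432.5,167) and (413,225).

```bash
python3 - <<'E'
from h import *
from scipy import ndimage as nd
t=get_image("top");s=get_image("side")
im=t["pixels"].astype(int); g=im.sum(2)/3
np.set_printoptions(precision=2,suppress=True)
# board top face edges: subpixel along lines
def edge(line,lo,hi,thr): # first crossing idx
    l=line[lo:hi]; i=np.where((l[:-1]-thr)*(l[1:]-thr)<=0)[0]
    return lo+i+(thr-l[i])/(l[i+1]-l[i]) if len(i) else None
gf=g
pts_open=[];top=[];bot=[]
for r in range(176,245,3):
    e=edge(gf[r],268,290,120); 
    if e is not None: pts_open.append((e[0],r))
for c in range(175,272,4):
    e=edge(gf[:,c],160,185,120); top.append((c,e[0]))
    e=edge(gf[:,c],240,258,120); bot.append((c,e[-1]))
def W(p,z): return px2(t,p,z)[:,:2]
res={}
for n,p in(("open",pts_open),("top",top),("bot",bot)):
    w=W(p,32.0); 
    vx,vy,x,y=cv2.fitLine(w.astype(np.float32),cv2.DIST_HUBER,0,.01,.01).ravel()
    r=(w-[x,y])@np.array([-vy,vx]); print(n,x,y,"dir",np.degrees(np.arctan2(vy,vx)),"rms",r.std()); res[n]=(vx,vy,x,y)
def inter(a,b):
    A=np.array([[a[0],-b[0]],[a[1],-b[1]]]);q=np.linalg.solve(A,[b[2]-a[2],b[3]-a[3]]);return np.array([a[2]+q[0]*a[0],a[3]+q[0]*a[1]])
c1=inter(res["open"],res["top"]);c2=inter(res["open"],res["bot"])
print("corners",c1,c2,np.linalg.norm(c1-c2),"origin",(c1+c2)/2)
# feet loose: dark blobs within panel
def blob(box,fn):
    x0,y0,x1,y1=box; sub=im[y0:y1,x0:x1].astype(float); w=fn(sub); yy,xx=np.mgrid[y0:y1,x0:x1]
    return (w*xx).sum()/w.sum(),(w*yy).sum()/w.sum()
dark=lambda s: np.clip(75-s.max(2),0,None)
f=[blob((429,164,436,171),dark),blob((410,222,417,229),dark)]
print("feet px",f); wf=W(f,77.0);print("feet",wf,np.linalg.norm(wf[0]-wf[1]),"mid",wf.mean(0))
d=wf[0]-wf[1];print("panel yaw",np.degrees(np.arctan2(d[1],d[0])))
hd=blob((386,185,394,194),lambda s:np.clip(s.max(2)-60,0,None));print("head",hd,W([hd],15.0))
# side tri
print("corner proj top",proj(t,[[*c1,32],[*c2,32]]),"side",proj(s,[[*c1,32],[*c2,32]]))
print("side feet",proj(s,[[*w,77] for w in wf]),"head",proj(s,[[*W([hd],15.)[0],15]]))
E
```

```text
open 530.68286 30.521544 dir 1.5491257 rms 0.3111651265719212
top 611.94104 144.48325 dir -88.30055 rms 0.10436791105465444
bot 457.68585 139.01268 dir -88.448875 rms 0.08277163039392191
corners [615.25  32.81] [460.67  28.63] 154.63599 origin [537.96  30.72]
feet px [(np.float64(431.94616265750284), np.float64(166.581901489118)), (np.float64(413.0615763546798), np.float64(224.89408866995075))]
feet [[ 623.97 -261.93]
 [ 513.64 -227.44]] 115.59805315256342 mid [ 568.81 -244.68]
panel yaw -17.362064641151626
head (np.float64(390.353125), np.float64(188.7703125)) [[ 586.22 -193.34]]
corner proj top [[277.06 170.19]
 [276.63 249.07]] side [[278.34 224.33]
 [347.   234.92]]
side feet [[314.72 157.69]
 [350.98 167.29]] head [[320.39 190.2 ]]
```

```bash
python3 - <<'E'
from h import *
np.set_printoptions(precision=2,suppress=True,linewidth=150)
t=get_image("top");s=get_image("side")
g=t["pixels"].astype(float).mean(2)
print(g[200:240,270:290].mean(0))
print("top",g[164:178,190:265].mean(1)); print("bot",g[243:262,190:265].mean(1))
print("campos",-t["view"][:3,:3].T@t["view"][:3,3])
crop(s,(260,205,360,265),8,"s3.png")
crop(t,(225,190,300,260),8,"t3.png")
# mat edges as another measurement, z=2
print("mat right",g[180:200,315:330].mean(0)); print("mat top",g[158:172,285:310].mean(1)); print("mat bot",g[245:262,285:310].mean(1))
E
```

```text
[219.58 220.21 220.44 220.98 219.93 209.65 170.29 109.39  69.55  67.22  77.17  89.72  99.32 102.79 103.22 103.22 103.2  103.06 103.18 103.42]
top [ 15.43  23.72  42.7   61.37  69.41  73.58  93.   147.94 200.56 217.17 220.29 221.69 223.11 224.26]
bot [225.03 225.44 225.53 222.52 207.   162.93 113.59  91.61  88.53  88.24  85.51  74.14  53.57  32.7   23.95  22.48  22.31  22.48  22.44]
campos [492.95 -53.83 927.27]
mat right [110.48 110.17 110.43 110.45 110.32 106.62  93.5   66.05  36.92  23.8   22.15  21.47  22.68  22.02  21.77]
mat top [ 24.04  23.01  23.04  22.87  21.33  22.53  27.83  43.91  73.32  98.77 107.45 108.88 109.57 109.36]
mat bot [84.21 83.52 82.75 81.32 80.79 80.17 78.53 77.55 73.59 63.33 43.21 24.95 18.61 16.65 18.16 17.13 17.35]
```

View pics/s3.png

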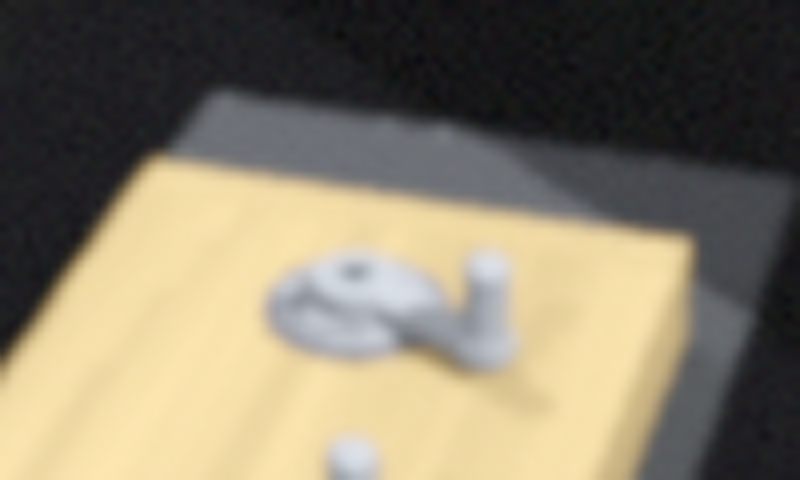

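View pics/t3.png

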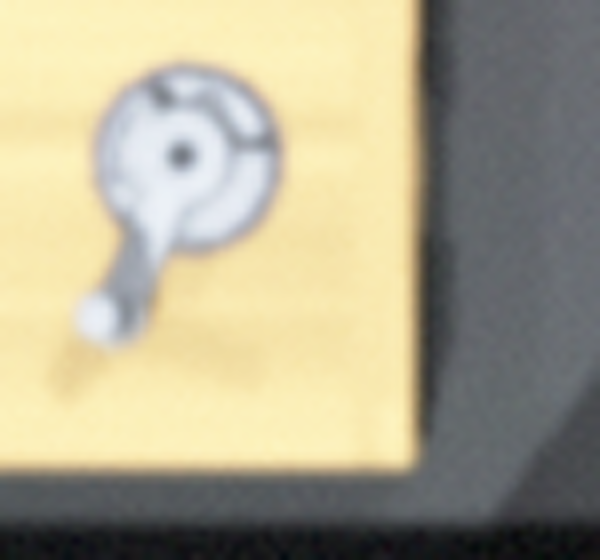

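```bash
python3 - <<'E'
from h import *
np.set_printoptions(precision=2,suppress=True,linewidth=150)
t=get_image("top");s=get_image("side")
W=lambda p,z:px2(t,p,z)
print("open edge mids",W([[276.6,171.0],[276.2,248.1],[276.4,209.6]],32.))
print("mat",W([[322.0,190],[297,165.7],[297,254.7]],2.))
yaw=np.radians(1.6) # board yaw CCW
print("hub",W([[247.3,208.9]],43.),tri(t,(247.3,208.9),s,(303.6,238.2)))
print("post top",W([[237.0,228.9]],64.),tri(t,(237,228.9),s,(320.5,237.2)))
E
```

```text
open edge mids [[613.63  33.66  32.  ]
 [462.53  29.52  32.  ]
 [537.6   31.51  32.  ]]
mat [[581.28 -56.73   2.  ]
 [629.58  -4.6    2.  ]
 [449.49  -9.96   2.  ]]
hub [[536.87  87.01  43.  ]] (array([537.33,  86.99,  44.07]), np.float64(1.058414382731897))
post top [[497.51 101.88  64.  ]] (array([497.58, 102.01,  63.4 ]), np.float64(0.13990391755578027))
```

```bash
cat >> h.py <<'E'
from scipy.spatial.transform import Rotation as Ro
def plan(pos,jaw_deg,n=None):
    """rows to bring TCP to pos, tool down, tool z at jaw_deg (world) ; tool frame rows"""
    o=get_obs(); R=Ro.from_rotvec(o["orientation"]).as_matrix()
    best=None
    for a in(jaw_deg,jaw_deg+180):
        z=np.array([np.cos(np.radians(a)),np.sin(np.radians(a)),0]);x=np.array([0,0,-1.]);T=np.c_[x,np.cross(z,x),z]
        rv=Ro.from_matrix(R.T@T).as_rotvec(degrees=True)
        if best is None or np.linalg.norm(rv)<np.linalg.norm(best[1]): best=(R.T@(np.array(pos)-o["ee_pos"])/10,rv)
    print("shift cm",best[0].round(3),"turn deg",best[1].round(2)); print("pos",o["ee_pos"].round(1),"zdir",np.degrees(np.arctan2(R[1,2],R[0,2])).round(2),"q6",o["qpos"][5].round(3),"F",o["ft_force"].round(2),"w",round(o["width"],1))
E
python3 - <<'E'
from h import *
o=get_obs();print(Ro.from_rotvec(o["orientation"]).as_matrix().round(4))
plan([568.8,-244.7,150],72.6)
E
```

```text
[[-0.000e+00  9.687e-01  2.482e-01]
 [ 1.000e-04  2.482e-01 -9.687e-01]
 [-1.000e+00 -0.000e+00 -1.000e-04]]
shift cm [  4.915  49.026 -24.677] turn deg [31.77 -0.    0.  ]
pos [ 155.1 -605.4  199.1] zdir -75.63 q6 -0.019 F [-0.29 -0.35 -0.43] w 88.0
```

```bash
python3 -m crank '[[[0,4.9,-2.4],[0,0,0],6.0],[[0,4.9,-2.4],[0,0,0],6.0],[[0,4.9,-2.4],[0,0,0],6.0],[[0,4.9,-2.4],[0,0,0],6.0],[[0,4.9,-2.4],[0,0,0],6.0]]'; python3 -m crank '[[[0.9,4.9,-2.4],[0,0,0],6.0],[[1,4.9,-2.4],[0,0,0],6.0],[[1,4.9,-2.4],[0,0,0],6.0],[[1,4.9,-2.4],[0,0,0],6.0],[[1,4.9,-2.4],[0,0,0],6.0]]'; python3 -m crank '[[[0,0,0],[8,0,0],6.0],[[0,0,0],[8,0,0],6.0],[[0,0,0],[8,0,0],6.0],[[0,0,0],[7.7,0,0],6.0],[[0,0,0],[0,0,0],6.0]]'; python3 - <<'E'
from h import *
plan([568.8,-244.7,40],72.6)
E
```

```text
t: 1.12
ee_pos: [363.9, -427.2, 199.4]
orientation: [1.022, 1.317, -1.023]
ft_force: [-0.7, -0.3, 0.3]
width: 59.6
t: 1.75
ee_pos: [571.6, -250.1, 150.0]
orientation: [1.022, 1.317, -1.022]
ft_force: [0.8, -0.6, 1.1]
width: 60.1
t: 2.38
ee_pos: [570.3, -251.3, 150.2]
orientation: [1.428, 1.051, -1.428]
ft_force: [0.7, -0.1, -0.4]
width: 59.9
shift cm [11.02  -0.335 -0.586] turn deg [ 0.14 -0.   -0.  ]
pos [ 570.3 -251.3  150.2] zdir -107.26 q6 1.438 F [ 0.67 -0.07 -0.42] w 59.9
```

```bash
python3 -m crank '[[[2,-0.17,-0.3],[0,0,0],6.0],[[2.5,-0.17,-0.29],[0,0,0],6.0],[[2.5,0,0],[0,0,0],6.0],[[2.5,0,0],[0,0,0],6.0],[[1.5,0,0],[0,0,0],6.0]]'; python3 -m crank '[[[0,0,0],[0,0,0],3.0],[[0,0,0],[0,0,0],2.6]]';python3 - <<'E'
from h import *
plan([568.8,-244.7,40],72.6)
t=get_image("top");s=get_image("side")
crop(t,(375,125,475,245),5,"t4.png");crop(s,(290,120,410,210),6,"s4.png")
E
```

```text
t: 3.0
ee_pos: [568.3, -244.5, 39.0]
orientation: [1.426, 1.053, -1.428]
ft_force: [-0.8, 0.1, 0.1]
width: 59.8
t: 3.25
ee_pos: [569.4, -245.0, 41.0]
orientation: [1.428, 1.05, -1.427]
ft_force: [-0.1, -0.5, -0.0]
width: 43.3
shift cm [ 0.1   -0.067 -0.011] turn deg [ 0.1   0.01 -0.08]
pos [ 569.4 -245.    41. ] zdir -107.3 q6 1.447 F [-0.15 -0.5  -0.01] w 43.3
```

View pics/t4.png

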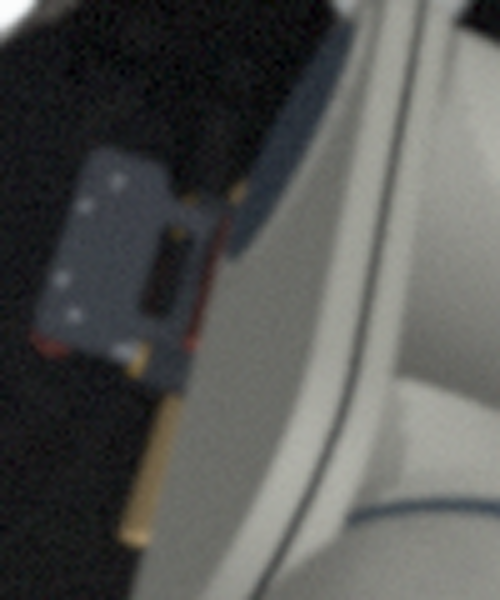

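View pics/s4.png

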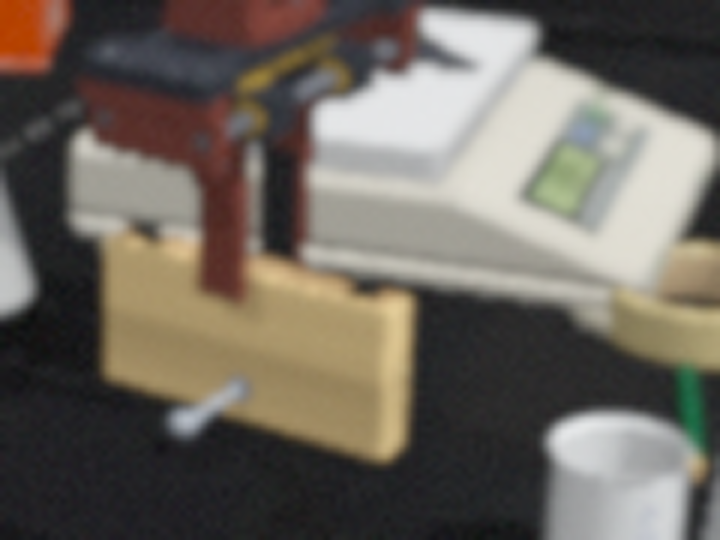

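The fingers straddle the panel at its middle: in the side view the near finger's tip is at about (327,168), above the stud. The beaker is clear. I'll close now.

```bash
python3 -m crank '[[[0,0,0],[0,0,0],2.0],[[0,0,0],[0,0,0],1.6],[[0,0,0],[0,0,0],1.5],[[0,0,0],[0,0,0],1.5],[[0,0,0],[0,0,0],1.5]]';python3 -m crank '[[[-0.5,0,0],[0,0,0],1.5],[[-2,0,0],[0,0,0],1.5],[[-2,0,0],[0,0,0],1.5],[[0,0,0],[0,0,0],1.5]]'; python3 - <<'E'
from h import *
# board: origin (538,31.8), yaw 1.6
b=np.array([538.0,31.8]);u=np.array([-np.sin(np.radians(1.6)),np.cos(np.radians(1.6))])
p=b-u*(10+45.5+6+12)
plan([*p,87],91.6)
E
```

```text
t: 3.98
ee_pos: [569.1, -244.9, 40.8]
orientation: [1.429, 1.05, -1.428]
ft_force: [-1.2, 0.8, 6.3]
width: 19.7
t: 4.47
ee_pos: [570.4, -245.4, 87.9]
orientation: [1.429, 1.046, -1.425]
ft_force: [0.1, -0.6, -2.4]
width: 19.7
shift cm [  0.036  -8.969 -18.544] turn deg [-18.93   0.08  -0.26]
pos [ 570.4 -245.4   87.9] zdir -107.33 q6 1.448 F [ 0.1  -0.56 -2.4 ] w 19.7
```

```bash
python3 -m crank '[[[0,-1.8,-3.7],[0,0,0],1.5],[[0,-1.8,-3.7],[0,0,0],1.5],[[0,-1.8,-3.7],[0,0,0],1.5],[[0,-1.8,-3.7],[0,0,0],1.5],[[0,-1.8,-3.7],[0,0,0],1.5]]';python3 -m crank '[[[0,0,0],[-6.3,0,0],1.5],[[0,0,0],[-6.3,0,0],1.5],[[0,0,0],[-6.3,0,0],1.5],[[0,0,0],[0,0,0],1.5],[[0,0,0],[0,0,0],1.5]]'; python3 - <<'E'
from h import *
b=np.array([538.0,31.8]);u=np.array([-np.sin(np.radians(1.6)),np.cos(np.radians(1.6))])
p=b-u*(10+45.5+6+12)
plan([*p,50],91.6)
t=get_image("top");s=get_image("side")
crop(t,(240,140,400,260),5,"t5.png");crop(s,(265,140,385,240),6,"s5.png")
E
```

```text
t: 5.1
ee_pos: [537.5, -40.0, 85.2]
orientation: [1.429, 1.05, -1.428]
ft_force: [0.8, 0.1, -2.5]
width: 19.3
t: 5.72
ee_pos: [537.9, -41.3, 85.2]
orientation: [1.191, 1.221, -1.191]
ft_force: [-0.2, -1.1, -3.5]
width: 19.8
shift cm [3.517 0.217 0.042] turn deg [-0.16  0.    0.  ]
pos [537.9 -41.3  85.2] zdir -88.56 q6 1.447 F [-0.23 -1.1  -3.49] w 19.8
```

View pics/t5.png

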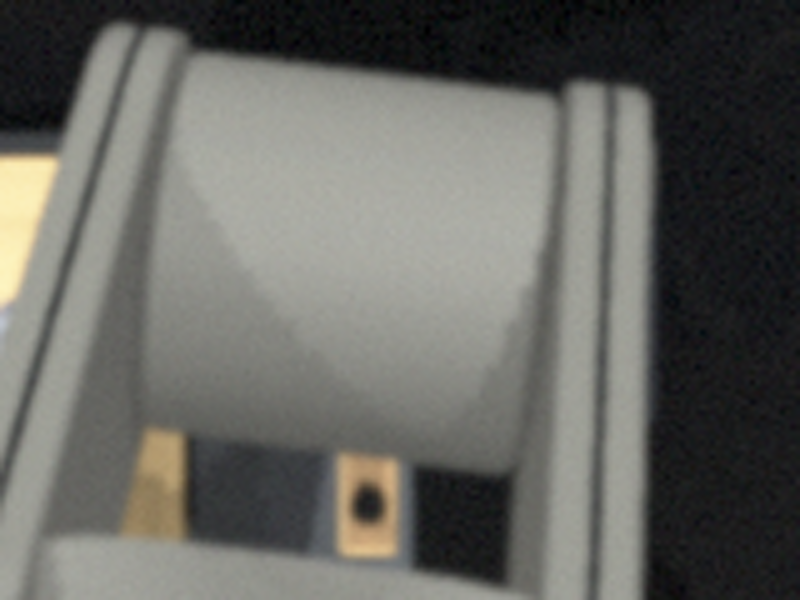

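View pics/s5.png

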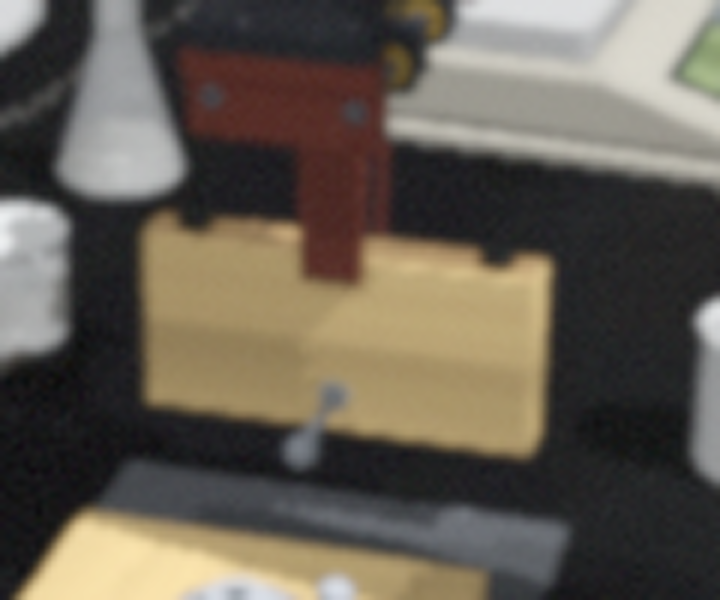

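```bash
python3 - <<'E'
from h import *
np.set_printoptions(precision=2,suppress=True)
s=get_image("side");t=get_image("top")
im=s["pixels"].astype(float)
x0,y0,x1,y1=310,209,320,220
sub=im[y0:y1,x0:x1]; w=np.clip(sub[:,:,2]-70,0,None)*(sub[:,:,0]-sub[:,:,2]<15); print(w.astype(int))
yy,xx=np.mgrid[y0:y1,x0:x1];c=((w*xx).sum()/w.sum(),(w*yy).sum()/w.sum());print(c)
print("head z59.3",px2(s,[c,(314.6,214.6)],59.3))
f=px2(s,[(297.3,175.6),(347.6,182.4)],121.3);d=f[0]-f[1];print(f,f.mean(0),np.linalg.norm(d),np.degrees(np.arctan2(d[1],d[0])))
tf=px2(t,[(313.2,240.2)],121.3);print("top foot",tf)
E
```

```text
[[ 0  0  0  0  0  0  0  0  0  0]
 [ 0  0  0  0  0  0  0 47 40  0]
 [ 0  0  0  0  0 20 42 45 27  0]
 [ 0  0  0  6 26 39 47 35  5  0]
 [ 0  0  4 35 54 57 49 26  0  0]
 [ 0  0 16 47 64 61 48 27  0  0]
 [ 0  0 15 45 58 58 43 23  0  0]
 [ 0  0  2 32 45 45 29 10  0  0]
 [ 0  0  0  4 20 18  8  0  0  0]
 [ 0  0  0  0  0  0  0  0  0  0]
 [ 0  0  0  0  0  0  0  0  0  0]]
(np.float64(315.1452344931921), np.float64(213.56656580937974))
head z59.3 [[538.16   7.73  59.3 ]
 [537.91  12.48  59.3 ]]
[[595.65 -40.39 121.3 ]
 [479.76 -40.56 121.3 ]] [537.71 -40.48 121.3 ] 115.88883153748553 0.08289486634632233
top foot [[481.22 -43.27 121.3 ]]
```

```bash
python3 -m crank '[[[1.4,0.13,0],[-0.15,0,0],1.5],[[1.4,0,0],[0,0,0],1.5],[[0.7,0,0],[0,0,0],1.5],[[0,0,0],[0,0,0],1.5]]'; python3 - <<'E'
from h import *
b=np.array([538.0,31.8]);u=np.array([-np.sin(np.radians(1.6)),np.cos(np.radians(1.6))])
plan([*(b-u*73.5),43.5],91.6)
s=get_image("side");t=get_image("top")
crop(s,(255,150,365,250),7,"s6.png");crop(t,(240,140,400,260),5,"t6.png")
E
```

```text
t: 6.42
ee_pos: [538.5, -41.2, 49.1]
orientation: [1.186, 1.225, -1.188]
ft_force: [0.4, -0.4, -3.1]
width: 19.7
shift cm [0.562 0.155 0.056] turn deg [ 0.11 -0.02  0.12]
pos [538.5 -41.2  49.1] zdir -88.29 q6 1.443 F [ 0.42 -0.38 -3.14] w 19.7
```

View pics/s6.png

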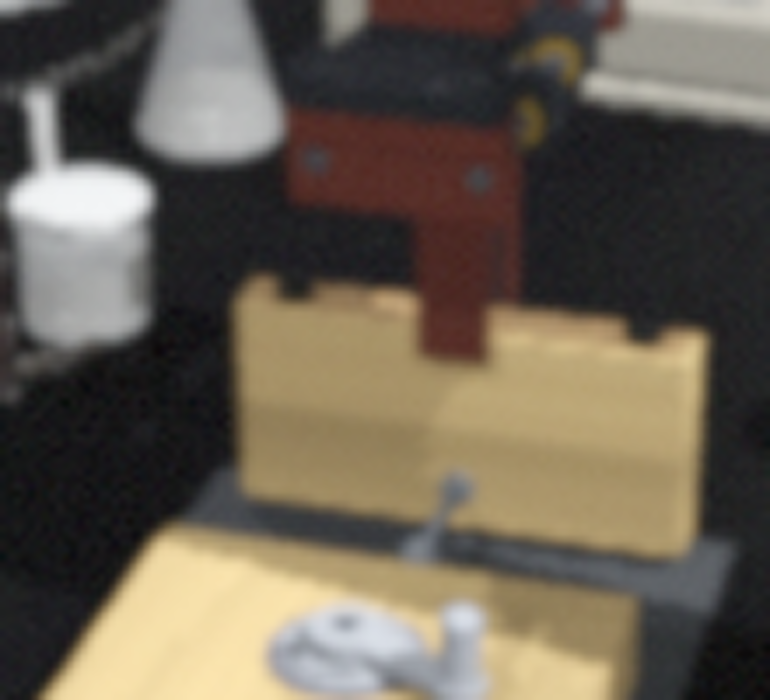

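View pics/t6.png

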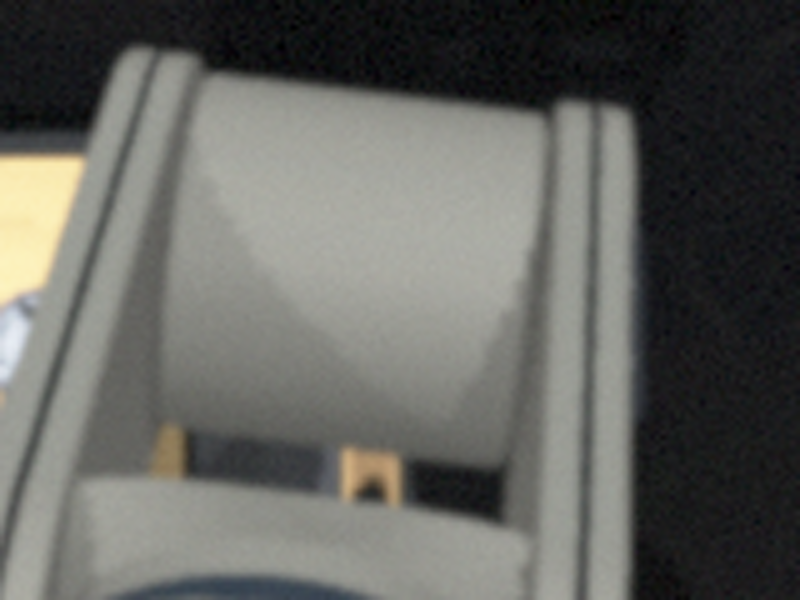

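```bash
python3 - <<'E'
from h import *
np.set_printoptions(precision=2,suppress=True)
s=get_image("side")
k=lambda x,y:((x+.5)/7-.5+255,(y+.5)/7-.5+150)
u=np.array([-np.sin(np.radians(1.6)),np.cos(np.radians(1.6))]);v=np.array([u[1],-u[0]])
def B(p):q=p[:,:2]-[538,31.8];return np.c_[q@v,q@u]
print("panel low",B(px2(s,[k(243,497),k(692,556)],8.3)))
print("panel top in",B(px2(s,[k(236,298),k(708,352)],80.3)))
print("feet",B(px2(s,[k(293,287),k(643,330)],85.3)))
print("board",B(px2(s,[k(158,528),k(638,600)],32.)))
print("stud base",B(px2(s,[k(458,490)],23.3)),"head",B(px2(s,[k(420,548)],23.3)),"hub",B(px2(s,[k(345,623)],43.)))
E
```

```text
panel low [[ 73.1  -62.1 ]
 [-79.26 -67.26]]
panel top in [[ 75.55 -66.88]
 [-79.78 -72.97]]
feet [[ 57.02 -70.27]
 [-58.71 -72.46]]
board [[ 78.78   2.3 ]
 [-75.08   1.18]]
stud base [[ -1.58 -62.05]] head [[  0.34 -23.29]] hub [[ 0.99 54.83]]
```

```bash
python3 -m crank '[[[0.3,0.18,0],[0.1,0,0],1.5],[[0.2,0,0],[0,0,0],1.5],[[0,0,-0.5],[0,0,0],1.5],[[0,0,0],[0,0,0],1.5]]'; python3 -m crank '[[[0,0,-0.4],[0,0,0],1.5],[[0,0,-0.4],[0,0,0],1.5],[[0,0,0],[0,0,0],1.5]]'; python3 - <<'E'
from h import *
b=np.array([538.0,31.8]);u=np.array([-np.sin(np.radians(1.6)),np.cos(np.radians(1.6))])
plan([*(b-u*(10)),43.5],91.6)
s=get_image("side")
crop(s,(255,150,365,250),7,"s7.png")
E
```

```text
t: 7.08
ee_pos: [540.8, -35.8, 45.2]
orientation: [1.188, 1.223, -1.188]
ft_force: [-0.8, -0.3, -3.2]
width: 19.8
t: 7.45
ee_pos: [540.7, -27.8, 45.2]
orientation: [1.188, 1.223, -1.188]
ft_force: [-0.6, 0.0, -3.4]
width: 19.8
shift cm [ 0.171 -0.095 -4.968] turn deg [ 0.05 -0.    0.  ]
pos [540.7 -27.8  45.2] zdir -88.35 q6 1.469 F [-0.61  0.04 -3.38] w 19.8
```

View pics/s7.png

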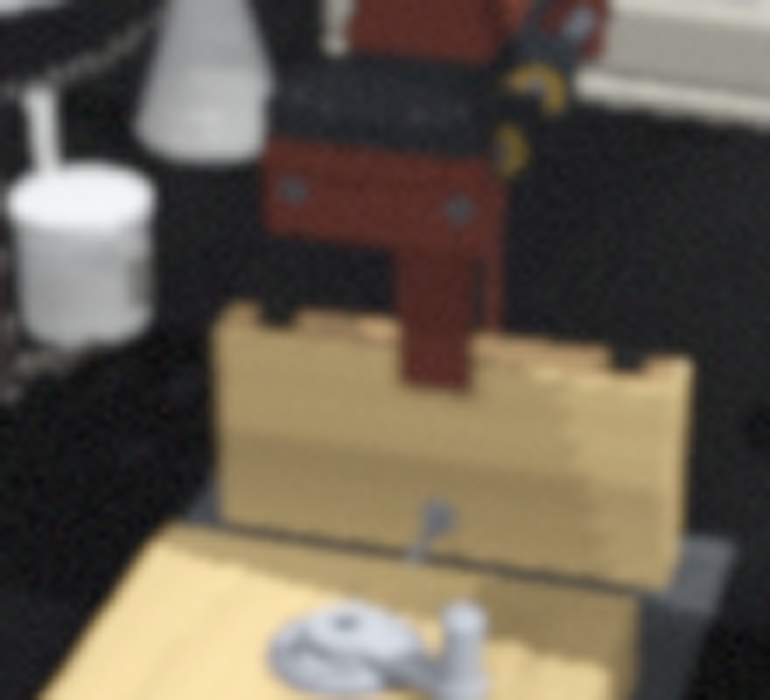

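```bash
python3 - <<'E'
from h import *
np.set_printoptions(precision=2,suppress=True)
s=get_image("side");t=get_image("top")
k=lambda x,y:((x+.5)/7-.5+255,(y+.5)/7-.5+150)
u=np.array([-np.sin(np.radians(1.6)),np.cos(np.radians(1.6))]);v=np.array([u[1],-u[0]])
def B(p):q=p[:,:2]-[538,31.8];return np.c_[q@v,q@u]
print("feet",B(px2(s,[k(278,314),k(628,357)],81.3)))
print("stud base",B(px2(s,[k(439,518)],19.3)))
crop(t,(270,170,350,260),7,"t7.png")
E
```

```text
feet [[ 58.11 -57.84]
 [-56.6  -60.54]]
stud base [[  1.34 -49.48]]
```

View pics/t7.png

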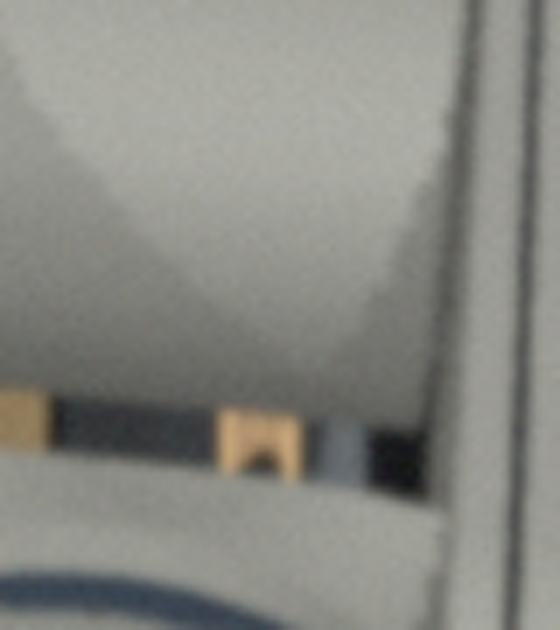

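```bash
python3 -m crank '[[[0.15,0,0],[0,0,0],1.5],[[0,0,-0.3],[0,0,0],1.5],[[0,0,0],[0,0,0],1.5]]'; python3 -m crank '[[[0,0,-0.4],[0,0,0],1.5],[[0,0,-0.4],[0,0,0],1.5],[[0,0,0],[0,0,0],1.5]]'
```

```text
t: 7.98
ee_pos: [540.5, -25.0, 43.6]
orientation: [1.188, 1.223, -1.188]
ft_force: [-0.2, 0.5, -3.3]
width: 19.6
t: 8.35
ee_pos: [540.3, -16.8, 43.7]
orientation: [1.188, 1.223, -1.188]
ft_force: [-0.2, -0.2, -3.1]
width: 19.6
```

```bash
python3 -m crank '[[[0,0,-0.5],[0,0,0],1.5],[[0,0,-0.5],[0,0,0],1.5],[[0,0,-0.5],[0,0,0],1.5]]'; python3 -m crank '[[[0,0,-0.5],[0,0,0],1.5],[[0,0,-0.5],[0,0,0],1.5],[[0,0,0],[0,0,0],1.5]]'; python3 - <<'E'
from h import *
plan([0,0,43.5],91.6)
s=get_image("side")
crop(s,(255,150,365,250),7,"s8.png")
E
```

```text
t: 8.72
ee_pos: [539.9, -1.8, 43.7]
orientation: [1.188, 1.222, -1.188]
ft_force: [0.9, -0.2, -3.0]
width: 19.9
t: 9.1
ee_pos: [539.7, 8.2, 43.7]
orientation: [1.188, 1.223, -1.188]
ft_force: [-0.5, -0.0, -3.1]
width: 19.6
shift cm [ 1.8000e-02 -5.3967e+01 -7.3300e-01] turn deg [ 0.05 -0.   -0.  ]
pos [539.7   8.2  43.7] zdir -88.35 q6 1.535 F [-0.47 -0.01 -3.13] w 19.6
```

View pics/s8.png

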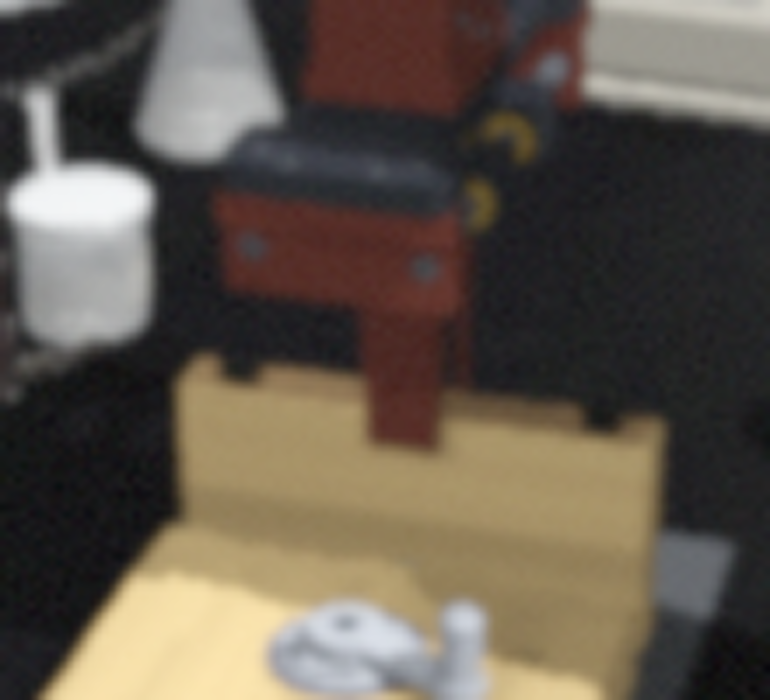

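The stud is going in with no side force: the panel stands behind the board with its edges at columns 281 and 349.

```bash
python3 -m crank '[[[0,0,-0.4],[0,0,0],1.5],[[0,0,-0.4],[0,0,0],1.5],[[0,0,0],[0,0,0],1.5]]'; python3 -m crank '[[[0.05,0,-0.1],[0,0,0],1.5],[[0,0,0],[0,0,0],1.5]]';python3 -m crank '[[[0,0,-0.1],[0,0,0],1.5],[[0,0,0],[0,0,0],1.5]]'
```

```text
t: 9.52
ee_pos: [539.4, 16.1, 43.7]
orientation: [1.188, 1.223, -1.188]
ft_force: [0.6, -0.3, -3.1]
width: 19.6
t: 9.78
ee_pos: [539.3, 16.8, 43.1]
orientation: [1.188, 1.223, -1.188]
ft_force: [-0.0, 1.1, -3.0]
width: 19.5
t: 10.02
ee_pos: [539.4, 17.8, 43.2]
orientation: [1.188, 1.222, -1.188]
ft_force: [-1.1, 0.3, -3.6]
width: 19.3
```

```bash
python3 -m crank '[[[0,0,-0.1],[0,0,0],1.5],[[0,0,0],[0,0,0],1.5]]';python3 -m crank '[[[0,0,-0.05],[0,0,0],1.5],[[0,0,0],[0,0,0],1.5]]'; python3 -m crank '[[[0,0,-0.05],[0,0,0],1.5],[[0,0,0],[0,0,0],1.5]]'
```

```text
t: 10.28
ee_pos: [539.4, 18.9, 43.2]
orientation: [1.188, 1.222, -1.188]
ft_force: [-0.2, 0.1, -3.3]
width: 19.9
t: 10.52
ee_pos: [539.3, 19.3, 43.2]
orientation: [1.188, 1.222, -1.188]
ft_force: [0.1, 0.3, -3.9]
width: 20.0
t: 10.78
ee_pos: [539.3, 19.8, 43.2]
orientation: [1.188, 1.222, -1.188]
ft_force: [0.5, -0.7, -3.8]
width: 19.3
```

```bash
python3 -m crank '[[[0,0,-0.05],[0,0,0],1.5],[[0,0,0],[0,0,0],1.5]]';python3 -m crank '[[[0,0,-0.05],[0,0,0],1.5],[[0,0,0],[0,0,0],1.5]]'
```

```text
t: 11.02
ee_pos: [539.3, 20.3, 43.2]
orientation: [1.188, 1.222, -1.188]
ft_force: [0.2, 0.4, -2.1]
width: 19.7
t: 11.28
ee_pos: [539.3, 20.7, 43.2]
orientation: [1.188, 1.222, -1.188]
ft_force: [0.8, -0.6, -2.9]
width: 19.5
```

```bash
python3 -m crank '[[[0,0,-0.05],[0,0,0],1.5],[[0,0,0],[0,0,0],1.5]]';python3 -m crank '[[[0,0,-0.05],[0,0,0],1.5],[[0,0,0],[0,0,0],1.5]]'; python3 - <<'E'
from h import *
print(get_obs()["moment"])
s=get_image("side");crop(s,(255,150,365,250),7,"s9.png")
E
```

```text
t: 11.52
ee_pos: [539.3, 21.2, 43.2]
orientation: [1.188, 1.222, -1.188]
ft_force: [-0.3, -1.5, -3.9]
width: 19.8
t: 11.78
ee_pos: [539.3, 21.6, 43.2]
orientation: [1.188, 1.222, -1.188]
ft_force: [0.5, -3.2, -2.1]
width: 19.7
[-0.7036055  -0.02118834  0.0844955 ]
```

View pics/s9.png

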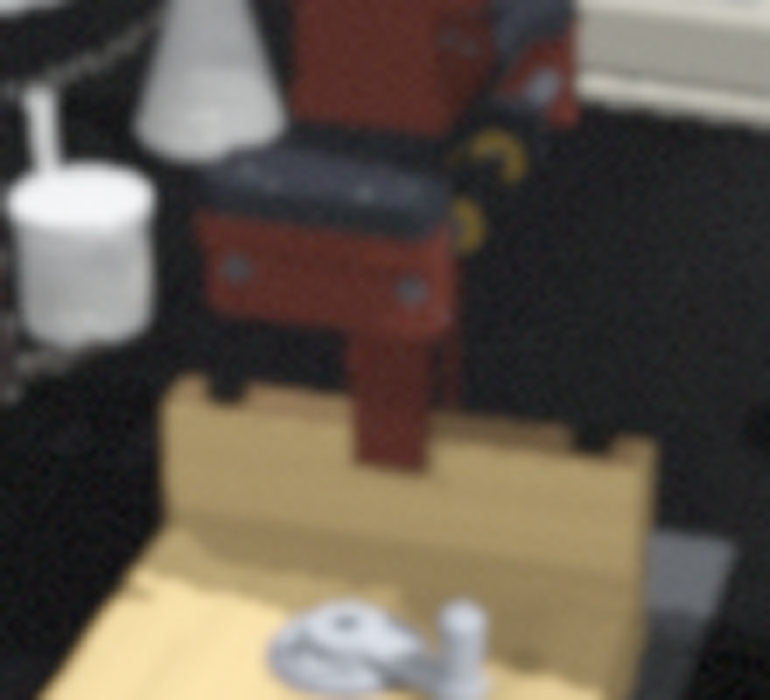

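Contact with the strip: Fy is -3.2 N at y=21.6. Next I lower the panel onto the mat.

```bash
python3 -m crank '[[[0.04,0,0],[0,0,0],1.5],[[0,0,0],[0,0,0],1.5]]';python3 -m crank '[[[0.04,0,0],[0,0,0],1.5],[[0,0,0],[0,0,0],1.5]]'
```

```text
t: 12.08
ee_pos: [539.3, 21.7, 42.9]
orientation: [1.188, 1.222, -1.188]
ft_force: [-0.6, -3.7, -0.1]
width: 19.4
t: 12.32
ee_pos: [539.3, 21.7, 42.8]
orientation: [1.188, 1.222, -1.188]
ft_force: [-2.1, -4.6, 5.0]
width: 19.5
```

```bash
python3 -m crank '[[[0,0,0],[0,0,0],2.4],[[0,0,0],[0,0,0],3.2],[[0,0,0],[0,0,0],3.2]]';python3 -m crank '[[[-1,0,0],[0,0,0],3.2],[[-2,0,0],[0,0,0],3.2],[[-3,0,0],[0,0,0],3.2],[[-4,0,0],[0,0,0],3.2]]';  python3 -m crank '[[[-2,0,-5],[0,0,0],3.2],[[0,0,0],[0,0,0],3.2]]'; python3 - <<'E'
from h import *
plan([497.5,102,150],69)
s=get_image("side");crop(s,(245,160,365,280),6,"s10.png");crop(get_image("top"),(210,150,330,260),6,"t10.png")
E
```

```text
t: 12.7
ee_pos: [539.4, 22.1, 42.3]
orientation: [1.189, 1.222, -1.188]
ft_force: [0.1, -0.2, -0.4]
width: 32.1
t: 13.2
ee_pos: [538.7, 21.9, 143.3]
orientation: [1.188, 1.224, -1.189]
ft_force: [1.2, 0.3, -0.4]
width: 32.1
t: 13.45
ee_pos: [539.2, 74.0, 164.9]
orientation: [1.189, 1.221, -1.183]
ft_force: [0.4, -0.5, -0.2]
width: 32.1
shift cm [ 1.478 -4.089 -2.926] turn deg [22.78 -0.1  -0.25]
pos [539.2  74.  164.9] zdir -88.22 q6 1.654 F [ 0.39 -0.53 -0.22] w 32.1
```

View pics/s10.png

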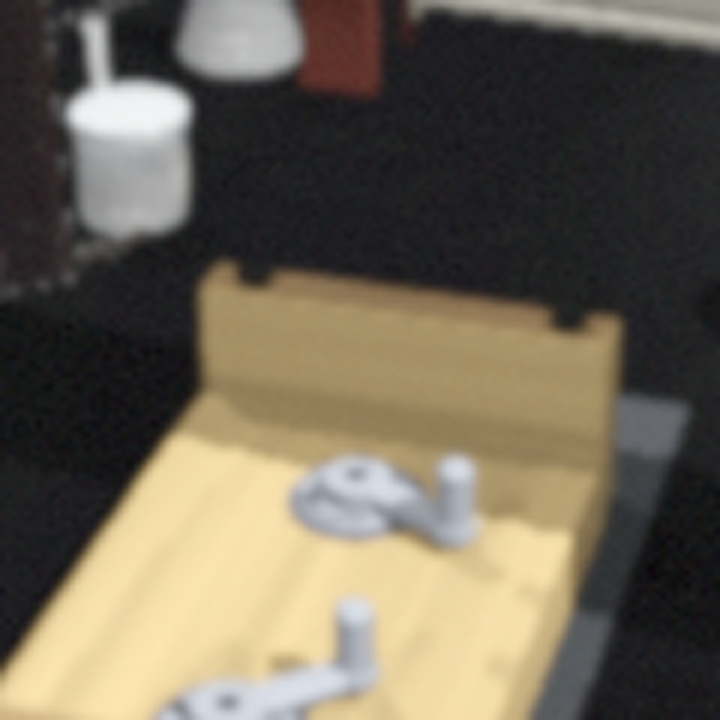

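View pics/t10.png

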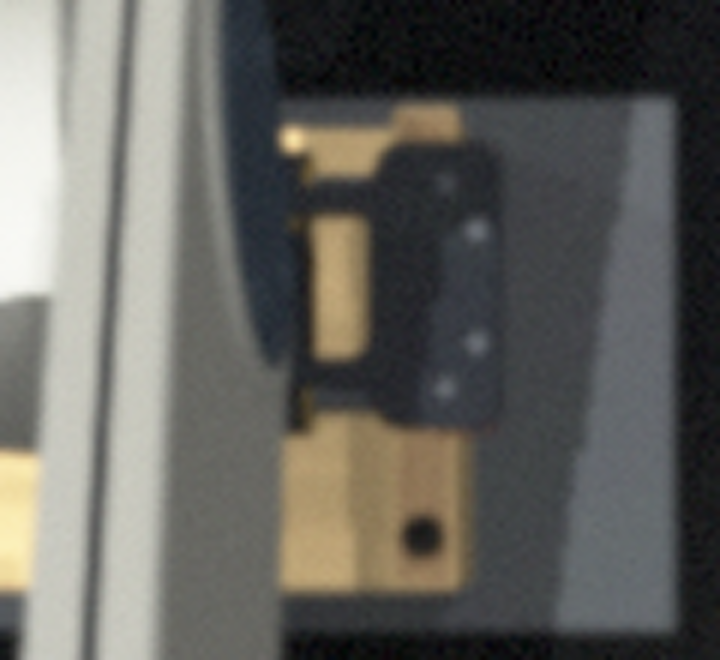

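The panel stands upright against the board. Its feet are at side pixels (287,206) and (340,213), and the cam lever has not moved. I'll turn the tool round and approach the post.

```bash
for i in 1 2 3; do python3 -m crank '[[[0,0,0],[-10.5,0,0],2.4],[[0,0,0],[-10.5,0,0],2.4],[[0,0,0],[-10.5,0,0],2.4],[[0,0,0],[-10.5,0,0],2.4],[[0,0,0],[-10.5,0,0],2.4]]' | head -1; done; python3 -m crank '[[[0,0,0],[0,0,0],2.4]]'; python3 - <<'E'
from h import *
plan([497.5,102,100],69)
E
```

```text
t: 14.18
t: 14.8
t: 15.42
t: 15.55
ee_pos: [537.2, 70.8, 161.6]
orientation: [-0.934, 1.362, 0.935]
ft_force: [0.1, 0.0, 0.1]
width: 24.2
shift cm [6.163 4.82  1.493] turn deg [-0.04 -0.05 -0.09]
pos [537.2  70.8 161.6] zdir 68.96 q6 -1.094 F [0.11 0.03 0.07] w 24.2
```

```bash
python3 -m crank '[[[0,2.4,0.7],[0,0,0],2.4],[[1,2.42,0.75],[0,0,0],2.4],[[3,0,0],[0,0,0],2.4],[[3,0,0],[0,0,0],2.4],[[0,0,0],[0,0,0],2.4]]'; python3 - <<'E'
from h import *
plan([497.5,102,47],69)
s=get_image("side");crop(s,(265,180,365,260),7,"s11.png");t=get_image("top");crop(t,(180,170,300,270),6,"t11.png")
E
```

```text
t: 16.18
ee_pos: [495.0, 102.5, 90.7]
orientation: [-0.934, 1.365, 0.938]
ft_force: [0.3, -0.2, 0.7]
width: 24.3
shift cm [ 4.364 -0.27   0.049] turn deg [ 0.02 -0.15 -0.26]
pos [495.  102.5  90.7] zdir 69.02 q6 -1.024 F [ 0.29 -0.22  0.67] w 24.3
```

View pics/s11.png

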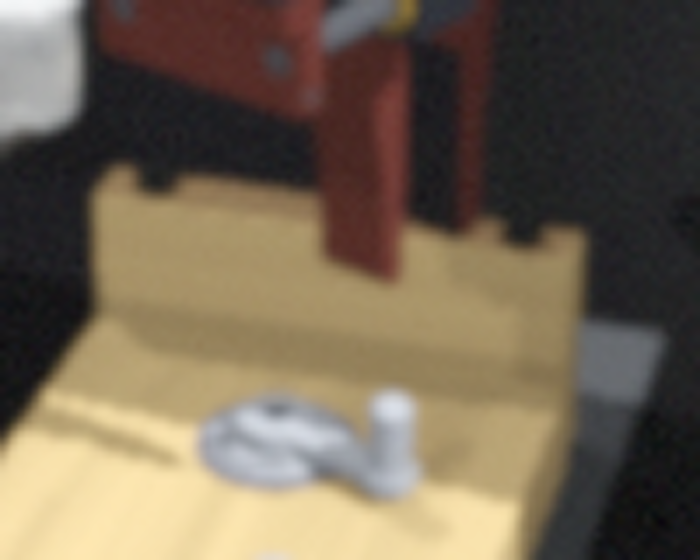

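View pics/t11.png

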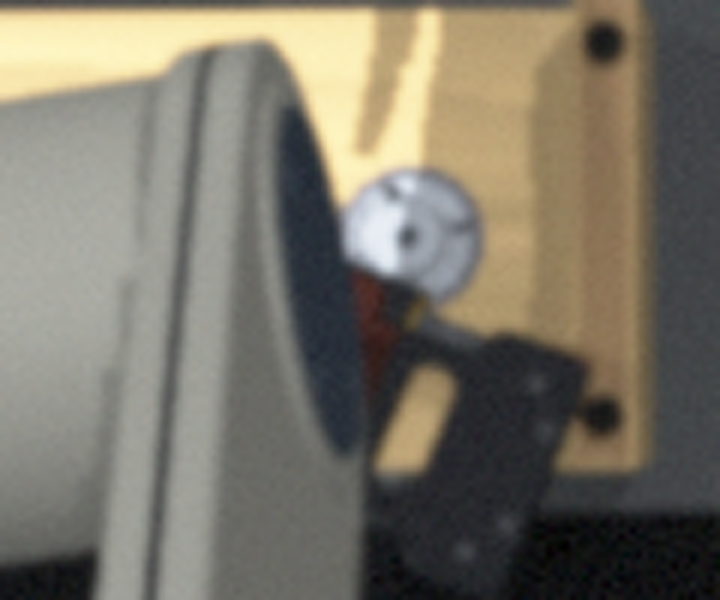

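The post top is at side pixel (321,237), unmoved, and the opening hangs above it. The panel's feet are at top pixels (280,177) and (280,239), so it is square to the board.

```bash
python3 -m crank '[[[0.5,-0.26,0.03],[0,0,0],2.4],[[1.3,0,0],[0,0,0],2.4],[[1.3,0,0],[0,0,0],2.4],[[1.2,0,0],[0,0,0],2.4],[[0,0,0],[0,0,0],2.4]]'; python3 - <<'E'
from h import *
plan([497.5,102,47],69)
s=get_image("side");crop(s,(265,180,365,260),7,"s12.png")
E
```

```text
t: 16.9
ee_pos: [499.5, 101.6, 48.0]
orientation: [-0.936, 1.362, 0.938]
ft_force: [-0.8, -0.4, -0.3]
width: 24.1
shift cm [ 0.104  0.198 -0.038] turn deg [ 0.11 -0.08 -0.13]
pos [499.5 101.6  48. ] zdir 69.11 q6 -1.029 F [-0.83 -0.37 -0.32] w 24.1
```

View pics/s12.png

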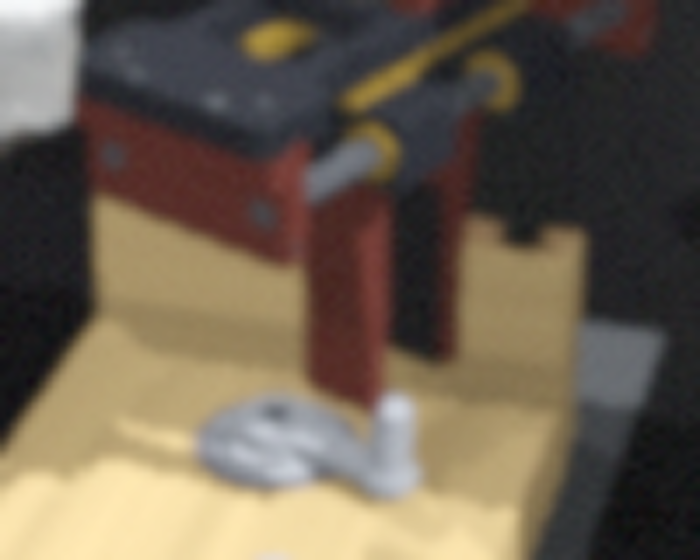

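```bash
python3 - <<'E'
from h import *
s=get_image("side");o=get_obs();print(o["ee_pos"],o["qvel"])
for P in([499.5,101.6,48],[499.5,101.6,80],[497.5,102,64],[505.6,118,48],[493,86,48]): print(P,(proj(s,[P])-[265,180])*7)
E
```

```text
[500.4106906  101.83393345  49.09519771] [ 0.00145737 -0.01188081 -0.00352777 -0.00052652  0.00218353  0.00093931]
[499.5, 101.6, 48] [[381.9794351  444.63505196]]
[499.5, 101.6, 80] [[383.29488499 347.94443398]]
[497.5, 102, 64] [[389.04985813 398.63809995]]
[505.6, 118, 48] [[343.98409926 471.70592661]]
[493, 86, 48] [[419.44784    419.99392483]]
```

```bash
python3 - <<'E'
from h import *
s=get_image("side")
print("s9",(proj(s,[[539.3,31.6,43.2],[539.3,45,43.2],[539.3,31.6,60]])-[255,150])*7)
print("s4",(proj(s,[[569.4+21.6*.3,-245+21.6*.954,41],[569.4+35*.3,-245+35*.954,41]])-[290,120])*6)
print("s11",(proj(s,[[495+12*.358,102.5+12*.934,90.7],[495+25*.358,102.5+25*.934,90.7]])-[265,180])*7)
im=s["pixels"];crop(s,(295,205,335,255),12,"s13.png")
E
```

```text
s9 [[393.88913079 526.30311121]
 [380.34124436 547.85127589]
 [394.02178402 478.82067404]]
s4 [[225.18178947 343.19364135]
 [208.57330265 353.31802771]]
s11 [[371.60856033 336.56294347]
 [341.93248903 355.99340482]]
```

View pics/s13.png

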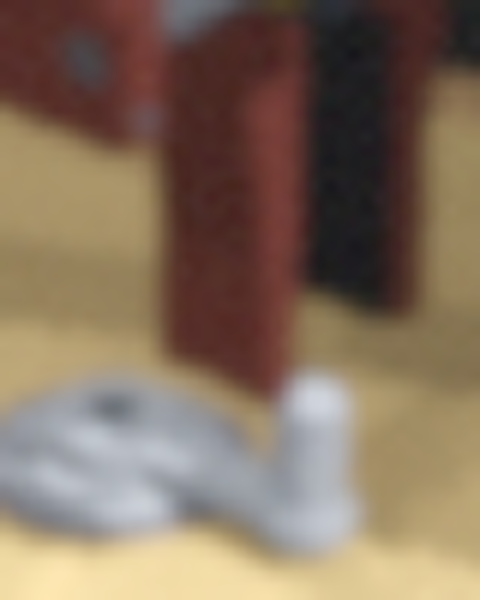

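```bash
python3 - <<'E'
from h import *
s=get_image("side")
for z in range(48,84,5): print(z,proj(s,[[500+25.5*.358,101.7+25.5*.934,z],[500-25.5*.358-10*.934,101.7-25.5*.934+.358*10,z]]).round(1).tolist())
E
```

```text
48 [[311.2, 249.1], [331.0, 239.8]]
53 [[311.2, 247.0], [331.1, 237.7]]
58 [[311.3, 244.8], [331.2, 235.6]]
63 [[311.3, 242.6], [331.2, 233.4]]
68 [[311.3, 240.4], [331.3, 231.3]]
73 [[311.3, 238.2], [331.3, 229.1]]
78 [[311.3, 236.0], [331.4, 227.0]]
83 [[311.3, 233.8], [331.5, 224.8]]
```

The visible fingertips end about 20 mm short of the reported TCP, at side pixel (313,236), which is above the post top at (321,237). So they are not beside the post yet. I'll go lower in small steps, watching the force.

```bash
python3 -m crank '[[[0.6,0.2,0],[0,0,0],2.4],[[0.6,0,0],[0,0,0],2.4],[[0,0,0],[0,0,0],2.4]]'; python3 -m crank '[[[0.2,0,0],[0,0,0],2.4],[[0,0,0],[0,0,0],2.4]]';  python3 - <<'E'
from h import *
s=get_image("side");crop(s,(285,195,345,265),8,"s14.png")
E
```

```text
t: 17.48
ee_pos: [498.2, 102.5, 36.8]
orientation: [-0.936, 1.361, 0.937]
ft_force: [0.2, 0.2, -0.2]
width: 23.8
t: 17.73
ee_pos: [498.7, 102.5, 35.3]
orientation: [-0.937, 1.36, 0.937]
ft_force: [-0.3, 0.5, 0.4]
width: 23.9
```

View pics/s14.png

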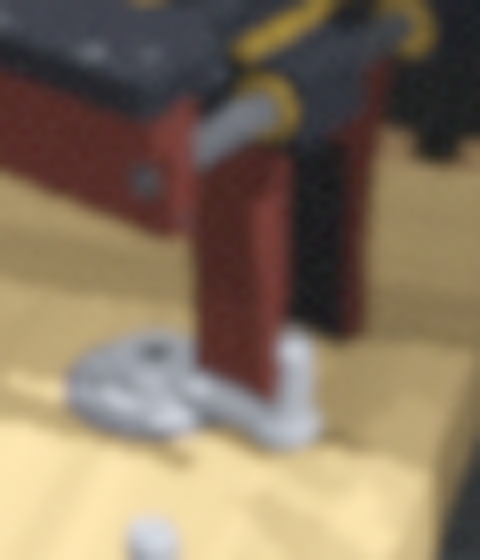

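```bash
python3 -m crank '[[[0.3,0.2,0],[0,0,0],2.4],[[0,0,0],[0,0,0],2.4]]'; python3 -m crank '[[[0.3,0,0],[0,0,0],2.4],[[0,0,0],[0,0,0],2.4]]';python3 -m crank '[[[0.2,0,0],[0,0,0],2.4],[[0,0,0],[0,0,0],2.4]]';  python3 - <<'E'
from h import *
s=get_image("side");crop(s,(285,195,345,265),8,"s15.png")
E
```

```text
t: 18.02
ee_pos: [496.4, 103.3, 32.2]
orientation: [-0.937, 1.36, 0.937]
ft_force: [-0.1, 0.6, -0.0]
width: 23.9
t: 18.27
ee_pos: [496.6, 103.3, 29.1]
orientation: [-0.937, 1.36, 0.937]
ft_force: [-0.4, -0.3, -0.1]
width: 23.7
t: 18.52
ee_pos: [496.7, 103.3, 27.2]
orientation: [-0.937, 1.36, 0.937]
ft_force: [0.1, 1.1, 0.3]
width: 24.2
```

View pics/s15.png

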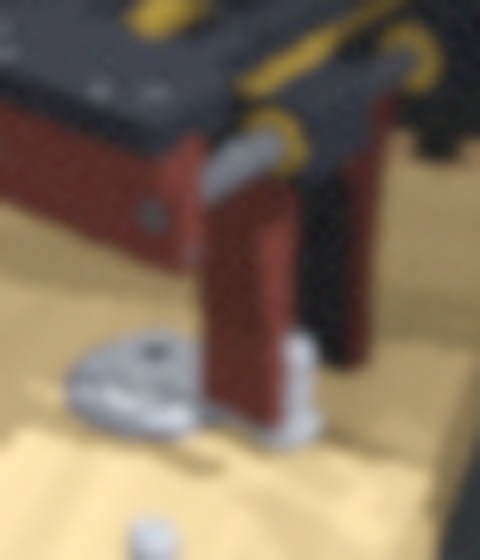

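```bash
python3 -m crank '[[[0.3,0,0],[0,0,0],2.4],[[0,-0.016,0.366],[5,0,0],2.4],[[0,-0.016,0.366],[5,0,0],2.4]]'; python3 -m crank '[[[0,-0.016,0.366],[5,0,0],2.4],[[0,-0.016,0.366],[5,0,0],2.4]]';python3 -m crank '[[[0,-0.016,0.366],[5,0,0],2.4],[[0,-0.016,0.366],[5,0,0],2.4]]';  python3 - <<'E'
from h import *
o=get_obs();p=o["ee_pos"][:2]-[536.7,87];print(np.hypot(*p),np.degrees(np.arctan2(p[1],p[0])));plan([0,0,0],69)
s=get_image("side");crop(s,(285,195,345,265),8,"s16.png")
E
```

```text
t: 18.95
ee_pos: [499.9, 109.8, 24.2]
orientation: [-0.802, 1.418, 0.802]
ft_force: [-0.6, -1.1, -1.0]
width: 24.0
t: 19.2
ee_pos: [504.1, 115.6, 24.2]
orientation: [-0.668, 1.466, 0.667]
ft_force: [0.1, -1.7, 0.0]
width: 23.6
t: 19.45
ee_pos: [509.2, 120.7, 24.1]
orientation: [-0.532, 1.505, 0.532]
ft_force: [-0.8, -0.7, 0.8]
width: 24.1
43.47540049469467 129.17940280004314
shift cm [  2.455  22.637 -47.183] turn deg [-3.004e+01 -4.000e-02 -2.000e-02]
pos [509.2 120.7  24.1] zdir 38.96 q6 -0.47 F [-0.84 -0.74  0.77] w 24.1
```

View pics/s16.png

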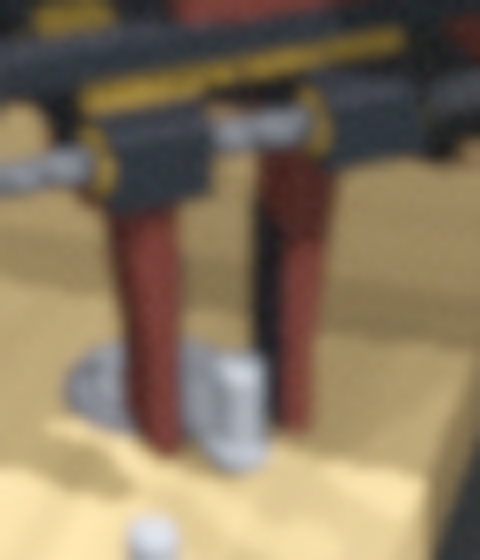

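The post is between the fingers and moving, now at side pixel (315,243). Tangential force is about 1.1 N, so the cam is still turning free.

```bash
cat > f.py <<'E'
from h import *
o=get_obs();R=Ro.from_rotvec(o["orientation"]).as_matrix();f=R.T@o["ft_force"]
print("t",round(o["t"],2),"zdir",round(np.degrees(np.arctan2(R[1,2],R[0,2])),1),"Ftan",round(f[2],2),"Frad",round(f[1],2),"Fx",round(f[0],2),"Mz",o["moment"].round(2))
E
python3 -m crank '[[[0,-0.016,0.366],[5,0,0],2.4],[[0,-0.016,0.366],[5,0,0],2.4]]'>/dev/null; python3 f.py; python3 -m crank '[[[0,-0.01,0.22],[3,0,0],2.4]]'>/dev/null; python3 f.py; python3 -m crank '[[[0,-0.01,0.22],[3,0,0],2.4]]'>/dev/null; python3 f.py;python3 -m crank '[[[0,-0.01,0.22],[3,0,0],2.4]]'>/dev/null; python3 f.py;python3 -m crank '[[[0,-0.01,0.22],[3,0,0],2.4]]'>/dev/null; python3 f.py
```

```text
t 19.75 zdir 29.0 Ftan -2.31 Frad -1.16 Fx 0.26 Mz [-0.24 -0.    0.04]
t 19.88 zdir 26.1 Ftan -1.21 Frad 0.17 Fx 0.0 Mz [-0.15  0.09 -0.03]
t 20.0 zdir 23.1 Ftan -1.51 Frad -0.08 Fx 0.29 Mz [-0.17  0.08 -0.01]
t 20.12 zdir 20.1 Ftan -1.09 Frad 0.61 Fx -0.89 Mz [-0.18  0.16  0.01]
t 20.25 zdir 17.1 Ftan -2.17 Frad -0.06 Fx -0.12 Mz [-0.08  0.12  0.02]
```

```bash
for i in 1; do python3 -m crank '[[[0,-0.006,0.147],[2,0,0],2.4]]'>/dev/null; python3 f.py; python3 -m crank '[[[0,-0.006,0.147],[2,0,0],2.4]]'>/dev/null; python3 f.py;python3 -m crank '[[[0,-0.006,0.147],[2,0,0],2.4]]'>/dev/null; python3 f.py;python3 -m crank '[[[0,-0.006,0.147],[2,0,0],2.4]]'>/dev/null; python3 f.py;python3 -m crank '[[[0,-0.006,0.147],[2,0,0],2.4]]'>/dev/null; python3 f.py;python3 -m crank '[[[0,-0.006,0.147],[2,0,0],2.4]]'>/dev/null; python3 f.py; done; python3 - <<'E'
from h import *
s=get_image("side");crop(s,(255,180,365,265),7,"s17.png")
E
```

```text
t 20.38 zdir 15.1 Ftan -1.59 Frad 0.94 Fx -0.26 Mz [-0.06  0.16 -0.03]
t 20.5 zdir 13.1 Ftan -1.95 Frad 0.7 Fx 0.75 Mz [ 0.02  0.25 -0.03]
t 20.62 zdir 11.0 Ftan -1.56 Frad 0.9 Fx 1.59 Mz [ 0.08  0.21 -0.01]
t 20.75 zdir 9.0 Ftan -1.48 Frad 0.91 Fx 0.53 Mz [ 0.03  0.18 -0.02]
t 20.88 zdir 7.0 Ftan -1.59 Frad 1.64 Fx 0.47 Mz [ 0.08  0.22 -0.03]
t 21.0 zdir 5.0 Ftan -2.22 Frad 0.99 Fx 0.84 Mz [ 0.12  0.16 -0.01]
```

View pics/s17.png

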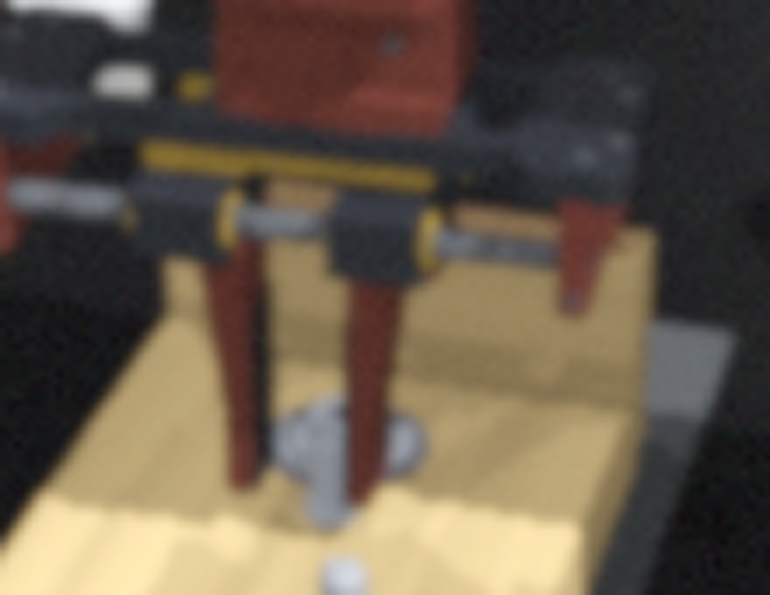

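The lever now points almost along the board, with the post at side pixel (302,247) against the trailing finger. I'll continue in small steps.

```bash
python3 -m crank '[[[0,-0.006,0.147],[2,0,0],2.4]]'>/dev/null; python3 f.py; python3 -m crank '[[[0,-0.006,0.147],[2,0,0],2.4]]'>/dev/null; python3 f.py;python3 -m crank '[[[0,-0.006,0.147],[2,0,0],2.4]]'>/dev/null; python3 f.py;python3 -m crank '[[[0,-0.006,0.147],[2,0,0],2.4]]'>/dev/null; python3 f.py;python3 -m crank '[[[0,-0.006,0.147],[2,0,0],2.4]]'>/dev/null; python3 f.py;python3 -m crank '[[[0,-0.006,0.147],[2,0,0],2.4]]'>/dev/null; python3 f.py
```

```text
t 21.18 zdir 3.0 Ftan -0.71 Frad 0.27 Fx 0.27 Mz [ 0.03  0.18 -0.05]
t 21.3 zdir 1.0 Ftan -1.56 Frad 0.35 Fx 0.2 Mz [0.11 0.21 0.02]
t 21.43 zdir -1.0 Ftan -2.15 Frad 1.28 Fx 0.53 Mz [ 0.17  0.25 -0.07]
t 21.55 zdir -3.0 Ftan -1.46 Frad 0.59 Fx 0.08 Mz [ 0.18  0.18 -0.02]
t 21.68 zdir -5.0 Ftan -1.16 Frad 1.5 Fx 0.43 Mz [ 0.23  0.19 -0.05]
t 21.8 zdir -7.0 Ftan 0.09 Frad 1.01 Fx -0.19 Mz [ 0.25  0.21 -0.03]
```

```bash
python3 -m crank '[[[0,-0.004,0.11],[1.5,0,0],2.4]]'>/dev/null; python3 f.py; python3 -m crank '[[[0,-0.004,0.11],[1.5,0,0],2.4]]'>/dev/null; python3 f.py;python3 -m crank '[[[0,-0.004,0.11],[1.5,0,0],2.4]]'>/dev/null; python3 f.py;python3 -m crank '[[[0,-0.004,0.11],[1.5,0,0],2.4]]'>/dev/null; python3 f.py
```

```text
t 21.93 zdir -8.5 Ftan -1.77 Frad 1.05 Fx -0.03 Mz [ 0.18  0.22 -0.02]
t 22.05 zdir -10.0 Ftan -1.46 Frad 2.22 Fx 0.36 Mz [ 0.25  0.24 -0.02]
t 22.18 zdir -11.5 Ftan -1.33 Frad 2.25 Fx -0.86 Mz [0.32 0.21 0.  ]
t 22.3 zdir -13.0 Ftan -1.86 Frad 1.92 Fx -0.48 Mz [0.37 0.26 0.02]
```

```bash
python3 - <<'E'
from h import *
o=get_obs();p=o["ee_pos"][:2]-[536.7,87];print(o["ee_pos"],np.hypot(*p),np.degrees(np.arctan2(p[1],p[0])))
s=get_image("side");crop(s,(255,180,365,265),7,"s18.png");crop(get_image("top"),(200,160,300,250),7,"t18.png")
E
```

```text
[545.57178056 128.62586616  24.39645521] 42.560794445977194 77.96848972140309
```

View pics/s18.png

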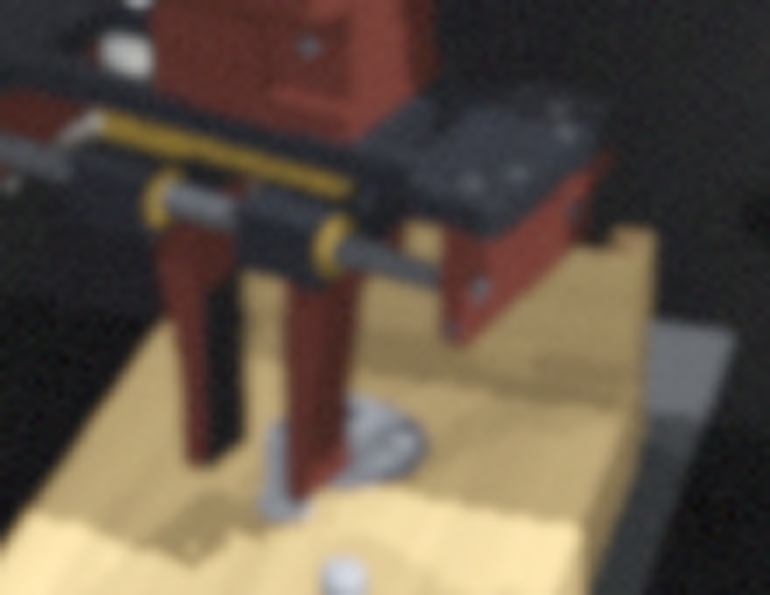

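View pics/t18.png

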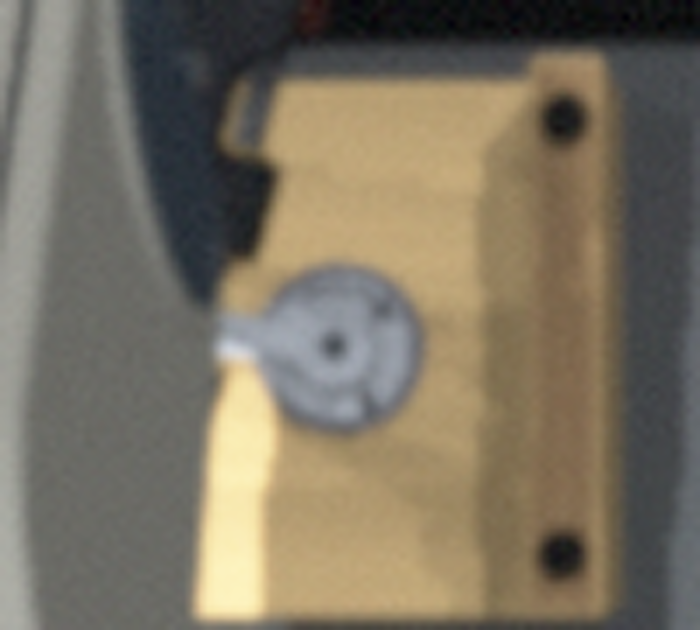

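The lever is visible pointing along the board's +y, slightly past it: hub at top pixel (248,209), arm leaving to the left. The panel's feet remain square. I'll continue.

```bash
python3 -m crank '[[[0,-0.004,0.11],[1.5,0,0],2.4]]'>/dev/null; python3 f.py; python3 -m crank '[[[0,-0.004,0.11],[1.5,0,0],2.4]]'>/dev/null; python3 f.py;python3 -m crank '[[[0,-0.004,0.11],[1.5,0,0],2.4]]'>/dev/null; python3 f.py;python3 -m crank '[[[0,-0.004,0.11],[1.5,0,0],2.4]]'>/dev/null; python3 f.py
```

```text
t 22.52 zdir -14.4 Ftan -2.58 Frad 0.89 Fx -0.78 Mz [ 0.25  0.29 -0.01]
t 22.65 zdir -16.0 Ftan -3.63 Frad 1.58 Fx -0.83 Mz [ 0.27  0.35 -0.02]
t 22.77 zdir -17.5 Ftan -2.62 Frad 0.95 Fx -0.88 Mz [ 0.3   0.3  -0.04]
t 22.9 zdir -19.0 Ftan -2.76 Frad 0.88 Fx -1.35 Mz [0.35 0.35 0.02]
```

```bash
python3 -m crank '[[[0,-0.004,0.11],[1.5,0,0],2.4]]'>/dev/null; python3 f.py; python3 -m crank '[[[0,-0.004,0.11],[1.5,0,0],2.4]]'>/dev/null; python3 f.py;python3 -m crank '[[[0,-0.004,0.11],[1.5,0,0],2.4]]'>/dev/null; python3 f.py;python3 -m crank '[[[0,-0.004,0.11],[1.5,0,0],2.4]]'>/dev/null; python3 f.py
```

```text
t 23.02 zdir -20.5 Ftan -3.13 Frad 1.44 Fx -0.78 Mz [ 0.42  0.37 -0.03]
t 23.15 zdir -22.0 Ftan -2.73 Frad 1.14 Fx -1.36 Mz [ 0.45  0.38 -0.06]
t 23.27 zdir -23.5 Ftan -3.66 Frad 1.43 Fx -1.45 Mz [ 0.5   0.34 -0.07]
t 23.4 zdir -25.0 Ftan -3.59 Frad 1.9 Fx -1.31 Mz [0.46 0.35 0.  ]
```

```bash
sed -i 's/"Mz",/"|M|",round(float(np.linalg.norm(o["moment"])),3),/' f.py; python3 -m crank '[[[0,-0.003,0.073],[1,0,0],2.4]]'>/dev/null; python3 f.py; python3 -m crank '[[[0,-0.003,0.073],[1,0,0],2.4]]'>/dev/null; python3 f.py;python3 -m crank '[[[0,-0.003,0.073],[1,0,0],2.4]]'>/dev/null; python3 f.py;python3 -m crank '[[[0,-0.003,0.073],[1,0,0],2.4]]'>/dev/null; python3 f.py;python3 -m crank '[[[0,-0.003,0.073],[1,0,0],2.4]]'>/dev/null; python3 f.py
```

```text
t 23.52 zdir -26.0 Ftan -3.3 Frad 2.69 Fx -0.47 |M| 0.614 [0.52 0.33 0.01]
t 23.65 zdir -26.9 Ftan -2.97 Frad 1.66 Fx -1.37 |M| 0.593 [ 0.52  0.29 -0.01]
t 23.77 zdir -27.9 Ftan -3.65 Frad 2.85 Fx -0.51 |M| 0.639 [ 0.59  0.26 -0.02]
t 23.9 zdir -28.9 Ftan -2.5 Frad 2.49 Fx -0.78 |M| 0.679 [0.62 0.28 0.02]
t 24.02 zdir -29.9 Ftan -3.19 Frad 2.53 Fx -0.8 |M| 0.65 [ 0.61  0.23 -0.03]
```

```bash
python3 -m crank '[[[0,0.03,0.073],[1,0,0],2.4]]'>/dev/null; python3 f.py; python3 -m crank '[[[0,0.01,0.073],[1,0,0],2.4]]'>/dev/null; python3 f.py;python3 -m crank '[[[0,0.0,0.073],[1,0,0],2.4]]'>/dev/null; python3 f.py;python3 -m crank '[[[0,0,0.073],[1,0,0],2.4]]'>/dev/null; python3 f.py
```

```text
t 24.15 zdir -30.9 Ftan -2.75 Frad 1.05 Fx -0.85 |M| 0.468 [ 0.33  0.33 -0.03]
t 24.27 zdir -31.9 Ftan -3.07 Frad -0.02 Fx -1.53 |M| 0.501 [0.34 0.37 0.02]
t 24.4 zdir -32.9 Ftan -2.8 Frad -0.35 Fx -1.2 |M| 0.486 [0.3  0.38 0.01]
t 24.52 zdir -33.9 Ftan -2.85 Frad 0.59 Fx -1.87 |M| 0.495 [0.18 0.46 0.04]
```

```bash
for k in 1; do python3 -m crank '[[[0,0,0.073],[1,0,0],2.4]]'>/dev/null; python3 f.py; python3 -m crank '[[[0,0,0.073],[1,0,0],2.4]]'>/dev/null; python3 f.py;python3 -m crank '[[[0,0,0.073],[1,0,0],2.4]]'>/dev/null; python3 f.py;python3 -m crank '[[[0,0,0.073],[1,0,0],2.4]]'>/dev/null; python3 f.py;python3 -m crank '[[[0,0,0.073],[1,0,0],2.4]]'>/dev/null; python3 f.py; done
```

```text
t 24.65 zdir -34.9 Ftan -2.24 Frad -1.4 Fx -1.6 |M| 0.469 [ 0.18  0.43 -0.01]
t 24.77 zdir -35.9 Ftan -2.2 Frad -2.04 Fx -0.96 |M| 0.439 [0.1  0.43 0.04]
t 24.9 zdir -36.9 Ftan -1.92 Frad -1.7 Fx -0.14 |M| 0.472 [-0.01  0.47  0.01]
t 25.02 zdir -37.9 Ftan -2.54 Frad -0.63 Fx -0.77 |M| 0.456 [ 0.03  0.45 -0.03]
t 25.15 zdir -38.9 Ftan -2.11 Frad -1.58 Fx -0.51 |M| 0.511 [-0.03  0.51 -0.01]
```

```bash
python3 -m crank '[[[0,-0.005,0.073],[1,0,0],2.4]]'>/dev/null; python3 f.py; python3 -m crank '[[[0,-0.003,0.073],[1,0,0],2.4]]'>/dev/null; python3 f.py;python3 -m crank '[[[0,-0.002,0.073],[1,0,0],2.4]]'>/dev/null; python3 f.py;python3 -m crank '[[[0,-0.002,0.073],[1,0,0],2.4]]'>/dev/null; python3 f.py;python3 -m crank '[[[0,-0.002,0.073],[1,0,0],2.4]]'>/dev/null; python3 f.py;python3 -m crank '[[[0,-0.002,0.073],[1,0,0],2.4]]'>/dev/null; python3 f.py
```

```text
t 25.27 zdir -39.9 Ftan -3.12 Frad -1.9 Fx -0.99 |M| 0.495 [0.02 0.49 0.05]
t 25.4 zdir -40.9 Ftan -2.4 Frad -1.12 Fx -0.46 |M| 0.5 [0.02 0.5  0.05]
t 25.52 zdir -41.9 Ftan -3.3 Frad -1.45 Fx -1.2 |M| 0.543 [ 0.06  0.54 -0.04]
t 25.65 zdir -42.9 Ftan -2.56 Frad -1.56 Fx -0.7 |M| 0.519 [ 0.05  0.52 -0.02]
t 25.77 zdir -43.9 Ftan -2.35 Frad -1.45 Fx -0.05 |M| 0.553 [0.05 0.55 0.  ]
t 25.9 zdir -44.9 Ftan -2.52 Frad -1.18 Fx 0.66 |M| 0.512 [-0.03  0.51  0.03]
```

```bash
cd .;python3 -m crank '[[[0,-0.002,0.073],[1,0,0],2.4]]'>/dev/null; python3 f.py;python3 -m crank '[[[0,-0.002,0.073],[1,0,0],2.4]]'>/dev/null; python3 f.py;python3 -m crank '[[[0,-0.002,0.073],[1,0,0],2.4]]'>/dev/null; python3 f.py;python3 -m crank '[[[0,-0.002,0.073],[1,0,0],2.4]]'>/dev/null; python3 f.py; python3 - <<'E'
from h import *
o=get_obs();p=o["ee_pos"][:2]-[536.7,87];print(o["ee_pos"],np.hypot(*p),np.degrees(np.arctan2(p[1],p[0])))
s=get_image("side");crop(s,(255,180,365,265),7,"s19.png");crop(get_image("top"),(200,160,300,250),7,"t19.png")
E
```

```text
t 26.02 zdir -45.9 Ftan -3.08 Frad -1.7 Fx -0.37 |M| 0.508 [ 0.07  0.5  -0.  ]
t 26.15 zdir -46.9 Ftan -2.28 Frad -2.55 Fx 1.37 |M| 0.565 [0.11 0.55 0.08]
t 26.27 zdir -47.9 Ftan -1.96 Frad -2.63 Fx 0.82 |M| 0.559 [0.09 0.55 0.02]
t 26.4 zdir -48.9 Ftan -2.27 Frad -1.65 Fx 1.6 |M| 0.482 [ 0.12  0.47 -0.03]
[567.79150983 115.2522269   24.37007472] 42.010359529134384 42.26078980406377
```

View pics/s19.png

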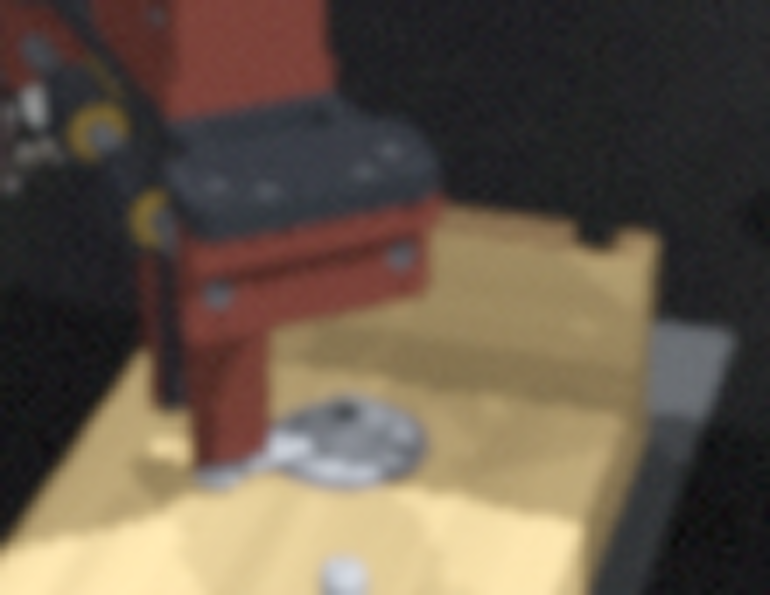

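View pics/t19.png

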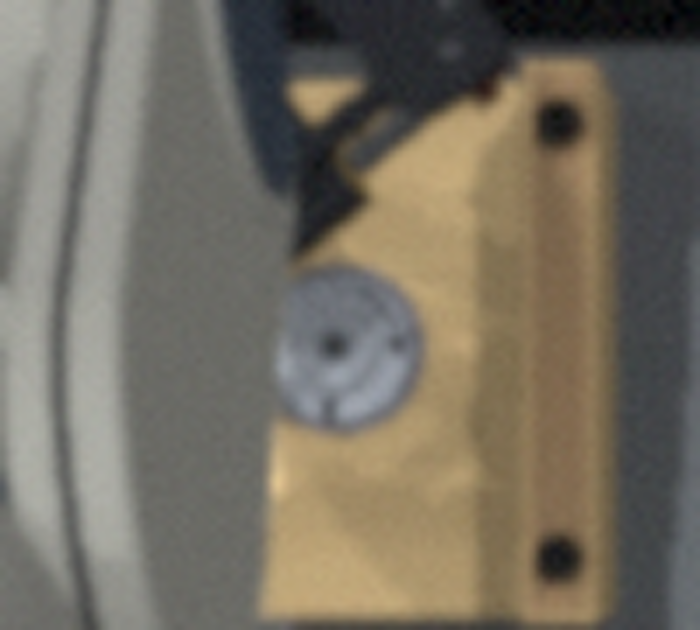

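The panel's feet have shifted about 0.6 px towards the board, now at top pixels (279.5,177) and (279.5,239). So the panel is being drawn in, but it is not tight yet.

```bash
cd .;python3 -m crank '[[[0,-0.015,0.073],[1,0,0],2.4]]'>/dev/null; python3 f.py;python3 -m crank '[[[0,-0.006,0.073],[1,0,0],2.4]]'>/dev/null; python3 f.py;python3 -m crank '[[[0,-0.005,0.073],[1,0,0],2.4]]'>/dev/null; python3 f.py;python3 -m crank '[[[0,-0.005,0.073],[1,0,0],2.4]]'>/dev/null; python3 f.py;python3 -m crank '[[[0,-0.005,0.073],[1,0,0],2.4]]'>/dev/null; python3 f.py
```

```text
t 26.62 zdir -49.9 Ftan -2.9 Frad -1.37 Fx 0.21 |M| 0.538 [0.26 0.47 0.03]
t 26.75 zdir -50.9 Ftan -2.7 Frad -0.81 Fx 0.51 |M| 0.49 [0.27 0.41 0.03]
t 26.88 zdir -51.9 Ftan -3.78 Frad 0.24 Fx 0.9 |M| 0.558 [ 0.44  0.34 -0.04]
t 27.0 zdir -52.9 Ftan -3.2 Frad 0.79 Fx 0.94 |M| 0.572 [ 0.43  0.38 -0.04]
t 27.12 zdir -54.0 Ftan -3.53 Frad 0.08 Fx 0.92 |M| 0.603 [ 0.53  0.29 -0.  ]
```

```bash
cd .;python3 -m crank '[[[0,-0.005,0.073],[1,0,0],2.4]]'>/dev/null; python3 f.py;python3 -m crank '[[[0,-0.005,0.073],[1,0,0],2.4]]'>/dev/null; python3 f.py;python3 -m crank '[[[0,-0.005,0.073],[1,0,0],2.4]]'>/dev/null; python3 f.py;python3 -m crank '[[[0,-0.005,0.073],[1,0,0],2.4]]'>/dev/null; python3 f.py
```

```text
t 27.25 zdir -54.9 Ftan -3.2 Frad 0.92 Fx 1.21 |M| 0.589 [ 0.54  0.24 -0.  ]
t 27.38 zdir -56.0 Ftan -3.77 Frad 0.89 Fx 1.49 |M| 0.622 [ 0.58  0.21 -0.01]
t 27.5 zdir -56.9 Ftan -4.23 Frad 1.76 Fx 1.98 |M| 0.692 [ 0.68  0.14 -0.04]
t 27.62 zdir -58.0 Ftan -5.01 Frad 0.99 Fx 1.46 |M| 0.746 [0.73 0.15 0.02]
```

```bash
cd .;python3 -m crank '[[[0,0.005,0.037],[0.5,0,0],2.4]]'>/dev/null; python3 f.py;python3 -m crank '[[[0,0,0.037],[0.5,0,0],2.4]]'>/dev/null; python3 f.py
```

```text
t 27.75 zdir -58.4 Ftan -4.4 Frad 2.62 Fx 1.03 |M| 0.817 [ 0.81  0.05 -0.03]
t 27.88 zdir -58.9 Ftan -4.16 Frad 2.08 Fx 1.29 |M| 0.816 [ 0.81  0.07 -0.06]
```

```bash
cat >> f.py <<'E'
m=o["moment"];F=np.array([-m[1],m[0],0])/0.165;g=R.T@F;print("   from M: Ftan",g[2].round(2),"Frad",g[1].round(2))
E
python3 -m crank '[[[0,0.02,0.02],[0.3,0,0],2.4]]'>/dev/null; python3 f.py;python3 -m crank '[[[0,0.005,0.03],[0.4,0,0],2.4]]'>/dev/null; python3 f.py
```

```text
t 28.0 zdir -59.2 Ftan -3.74 Frad 2.35 Fx 1.18 |M| 0.798 [ 0.79  0.11 -0.  ]
   from M: Ftan -4.45 Frad 1.89
t 28.12 zdir -59.6 Ftan -4.39 Frad 2.28 Fx 0.81 |M| 0.772 [ 0.77  0.09 -0.04]
   from M: Ftan -4.27 Frad 1.9
```

```bash
python3 -m crank '[[[0,0.02,0.037],[0.5,0,0],2.4]]'>/dev/null; python3 f.py;python3 -m crank '[[[0,0,0.037],[0.5,0,0],2.4]]'>/dev/null; python3 f.py;python3 -m crank '[[[0,0,0.037],[0.5,0,0],2.4]]'>/dev/null; python3 f.py
```

```text
t 28.25 zdir -60.1 Ftan -4.29 Frad 2.11 Fx -0.32 |M| 0.752 [ 0.72  0.22 -0.06]
   from M: Ftan -4.43 Frad 1.01
t 28.38 zdir -60.6 Ftan -4.17 Frad 0.98 Fx 0.27 |M| 0.709 [ 0.68  0.21 -0.01]
   from M: Ftan -4.2 Frad 0.92
t 28.5 zdir -61.1 Ftan -3.26 Frad 0.33 Fx -0.44 |M| 0.791 [0.78 0.15 0.03]
   from M: Ftan -4.56 Frad 1.45
```

```bash
python3 -m crank '[[[0,0.003,0.037],[0.5,0,0],2.4]]'>/dev/null; python3 f.py;python3 -m crank '[[[0,0,0.037],[0.5,0,0],2.4]]'>/dev/null; python3 f.py;python3 -m crank '[[[0,0,0.037],[0.5,0,0],2.4]]'>/dev/null; python3 f.py; python3 - <<'E'
from h import *
crop(get_image("side"),(255,180,365,265),7,"s20.png");crop(get_image("top"),(200,160,300,250),7,"t20.png")
E
```

```text
t 28.62 zdir -61.6 Ftan -5.01 Frad 0.72 Fx -0.53 |M| 0.817 [ 0.77  0.25 -0.07]
   from M: Ftan -4.85 Frad 0.91
t 28.75 zdir -62.1 Ftan -3.66 Frad 0.15 Fx -1.46 |M| 0.812 [ 0.75  0.3  -0.03]
   from M: Ftan -4.89 Frad 0.51
t 28.88 zdir -62.6 Ftan -5.13 Frad 0.29 Fx -0.48 |M| 0.765 [ 0.7   0.31 -0.03]
   from M: Ftan -4.63 Frad 0.27
```

View pics/t20.png

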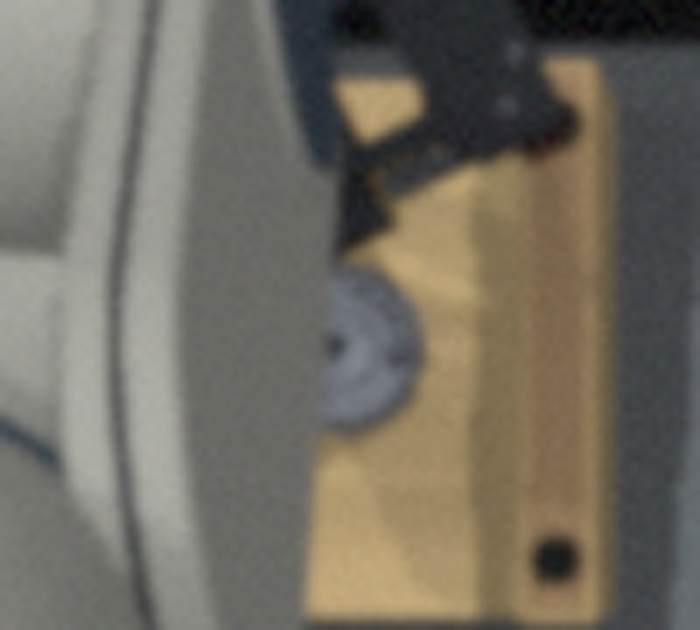

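View pics/s20.png

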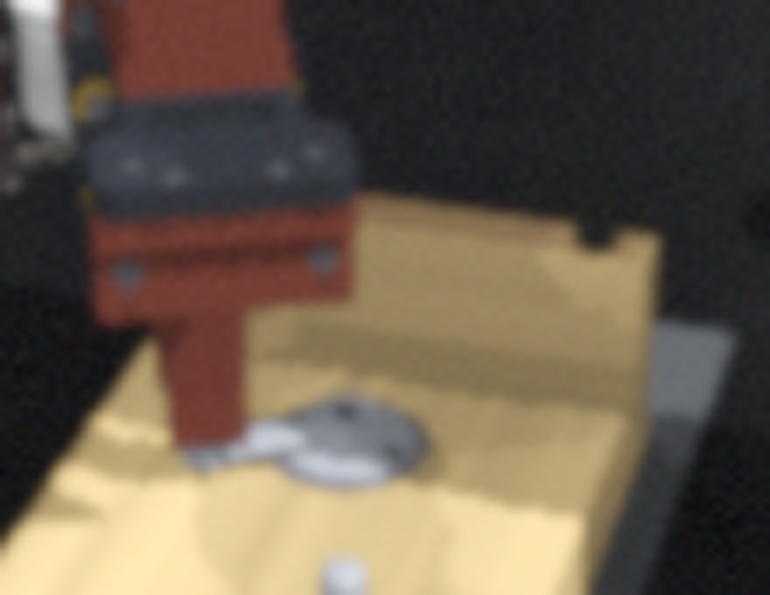

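```bash
python3 -m crank '[[[0,0,0.037],[0.5,0,0],2.4]]'>/dev/null; python3 f.py;python3 -m crank '[[[0,0,0.037],[0.5,0,0],2.4]]'>/dev/null; python3 f.py;python3 -m crank '[[[0,0,0.037],[0.5,0,0],2.4]]'>/dev/null; python3 f.py
```

```text
t 29.1 zdir -63.1 Ftan -5.01 Frad -0.02 Fx -2.0 |M| 0.802 [0.72 0.34 0.02]
   from M: Ftan -4.85 Frad 0.13
t 29.23 zdir -63.6 Ftan -3.77 Frad -0.95 Fx -1.01 |M| 0.743 [ 0.65  0.36 -0.02]
   from M: Ftan -4.49 Frad -0.23
t 29.35 zdir -64.1 Ftan -4.56 Frad -0.63 Fx -0.65 |M| 0.886 [ 0.8   0.38 -0.02]
   from M: Ftan -5.37 Frad 0.04
```

```bash
python3 -m crank '[[[0,0,0.037],[0.5,0,0],2.4]]'>/dev/null; python3 f.py;python3 -m crank '[[[0,0,0.037],[0.5,0,0],2.4]]'>/dev/null; python3 f.py
```

```text
t 29.48 zdir -64.6 Ftan -5.44 Frad -0.93 Fx -1.04 |M| 0.907 [0.78 0.47 0.  ]
   from M: Ftan -5.47 Frad -0.53
t 29.6 zdir -65.1 Ftan -4.6 Frad 0.06 Fx -1.46 |M| 0.734 [ 0.62  0.39 -0.04]
   from M: Ftan -4.41 Frad -0.53
```

```bash
python3 -m crank '[[[0,-0.002,0.037],[0.5,0,0],2.4]]'>/dev/null; python3 f.py;python3 -m crank '[[[0,-0.002,0.037],[0.5,0,0],2.4]]'>/dev/null; python3 f.py;python3 -m crank '[[[0,-0.002,0.037],[0.5,0,0],2.4]]'>/dev/null; python3 f.py
```

```text
t 29.73 zdir -65.6 Ftan -4.69 Frad -0.58 Fx -0.24 |M| 0.837 [ 0.73  0.41 -0.  ]
   from M: Ftan -5.06 Frad -0.43
t 29.85 zdir -66.1 Ftan -5.07 Frad 0.35 Fx -0.6 |M| 0.991 [ 0.86  0.49 -0.01]
   from M: Ftan -5.97 Frad -0.61
t 29.98 zdir -66.6 Ftan -6.04 Frad -0.78 Fx -0.67 |M| 0.809 [0.68 0.44 0.04]
   from M: Ftan -4.83 Frad -0.83
```

```bash
python3 -m crank '[[[0,-0.002,0.037],[0.5,0,0],2.4]]'>/dev/null; python3 f.py;python3 -m crank '[[[0,-0.002,0.037],[0.5,0,0],2.4]]'>/dev/null; python3 f.py
```

```text
t 30.1 zdir -67.1 Ftan -6.62 Frad -0.75 Fx -0.96 |M| 1.011 [ 0.88  0.5  -0.03]
   from M: Ftan -6.08 Frad -0.72
t 30.23 zdir -67.6 Ftan -5.68 Frad -1.04 Fx -0.9 |M| 0.879 [0.72 0.51 0.03]
   from M: Ftan -5.19 Frad -1.2
```

```bash
python3 -m crank '[[[0,0,0],[0,0,0],2.4]]'>/dev/null; python3 f.py;python3 -m crank '[[[0,0,0],[0,0,0],2.4]]'>/dev/null; python3 f.py; python3 - <<'E'
from h import *
crop(get_image("side"),(305,190,365,265),9,"s21.png");crop(get_image("top"),(200,160,300,250),7,"t21.png")
E
```

```text
t 30.35 zdir -67.6 Ftan -4.05 Frad -0.04 Fx -1.04 |M| 0.712 [0.59 0.4  0.02]
   from M: Ftan -4.22 Frad -0.91
t 30.48 zdir -67.6 Ftan -4.0 Frad 0.34 Fx -0.68 |M| 0.752 [0.63 0.41 0.02]
   from M: Ftan -4.48 Frad -0.85
```

View pics/t21.png

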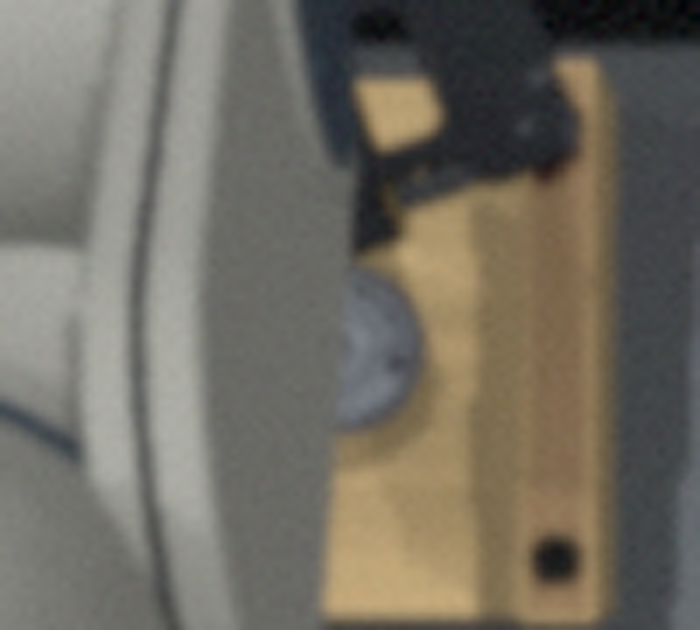

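View pics/s21.png

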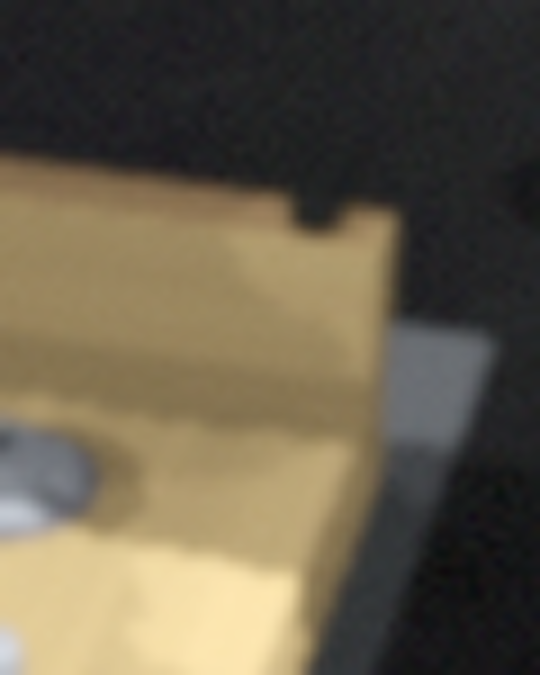

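```bash
cat > foot.py <<'E'
from h import *
t=get_image("top");im=t["pixels"].astype(float)
w=np.clip(75-im[235:244,275:284].max(2),0,None);yy,xx=np.mgrid[235:244,275:284]
c=((w*xx).sum()/w.sum(),(w*yy).sum()/w.sum())
g=im.mean(2)[228:234,270:292].mean(0)
u=np.array([-np.sin(np.radians(1.6)),np.cos(np.radians(1.6))])
print("foot",np.round(c,2),"board y",((px2(t,[c],79.)[0,:2]-[538,31.8])@u).round(2))
E
python3 foot.py; python3 -m crank '[[[0,-0.002,0.037],[0.5,0,0],2.4]]'>/dev/null; python3 f.py;python3 -m crank '[[[0,-0.002,0.037],[0.5,0,0],2.4]]'>/dev/null; python3 f.py; python3 foot.py
```

```text
foot [278.92 239.52] board y -9.58
t 30.75 zdir -68.1 Ftan -5.43 Frad -0.48 Fx -0.6 |M| 0.982 [ 0.87  0.45 -0.02]
   from M: Ftan -5.92 Frad -0.58
t 30.88 zdir -68.6 Ftan -5.19 Frad -0.66 Fx -0.2 |M| 1.078 [0.96 0.49 0.01]
   from M: Ftan -6.5 Frad -0.66
foot [278.88 239.5 ] board y -9.5
```

```bash
python3 -m crank '[[[0,-0.002,0.03],[0.4,0,0],2.4]]'>/dev/null; python3 f.py
```

```text
t 31.05 zdir -69.0 Ftan -6.7 Frad -0.16 Fx -1.24 |M| 1.14 [0.98 0.57 0.02]
   from M: Ftan -6.82 Frad -1.11
```

The force has climbed to about 6.5 N and the panel has stopped moving, so it is tight. I'll back off and lift clear.

```bash
python3 -m crank '[[[0,0,-0.3],[0,0,0],2.4],[[0,0,-0.3],[0,0,0],2.4],[[0,0,0],[0,0,0],2.4]]'; python3 f.py; python3 -m crank '[[[-1,0,0],[0,0,0],2.4],[[-2,0,0],[0,0,0],2.4],[[-3,0,0],[0,0,0],2.4],[[-4,0,0],[0,0,0],2.4],[[-4,0,0],[0,0,0],2.4]]'; python3 f.py
```

```text
t: 31.42
ee_pos: [573.4, 108.2, 24.5]
orientation: [0.935, 1.36, -0.934]
ft_force: [0.1, -0.3, -0.2]
width: 23.9
t 31.43 zdir -69.0 Ftan 0.28 Frad -0.02 Fx 0.2 |M| 0.027 [ 0.   -0.02  0.02]
   from M: Ftan 0.03 Frad 0.09
t: 32.05
ee_pos: [573.3, 108.1, 167.2]
orientation: [0.936, 1.36, -0.934]
ft_force: [1.6, -0.5, 0.1]
width: 24.0
t 32.05 zdir -69.0 Ftan 0.99 Frad 1.31 Fx -0.13 |M| 0.028 [-0.01 -0.02 -0.01]
   from M: Ftan 0.12 Frad 0.11
```

```bash
python3 -m crank '[[[0,-2,5],[0,0,0],2.4],[[0,-2,5],[0,0,0],2.4],[[0,-2,5],[0,0,0],2.4],[[0,-2,5],[0,0,0],2.4],[[0,-2,5],[0,0,0],2.4]]';python3 -m crank '[[[0,-2,5],[0,0,0],2.4],[[0,0,0],[0,0,0],2.4]]'; python3 - <<'E'
from h import *
t=get_image("top");s=get_image("side");cv2.imwrite("pics/tfull.png",t["pixels"][:,:,::-1]);
crop(s,(245,180,365,280),6,"s22.png");crop(t,(130,150,330,270),4,"t22.png");cv2.imwrite("pics/sfull.png",s["pixels"][:,:,::-1])
E
```

```text
t: 32.67
ee_pos: [569.7, -163.0, 166.3]
orientation: [0.935, 1.359, -0.934]
ft_force: [0.7, 0.5, 0.4]
width: 23.8
t: 32.92
ee_pos: [568.9, -218.5, 166.1]
orientation: [0.938, 1.356, -0.938]
ft_force: [0.0, -0.2, 1.2]
width: 23.9
```

View pics/tfull.png

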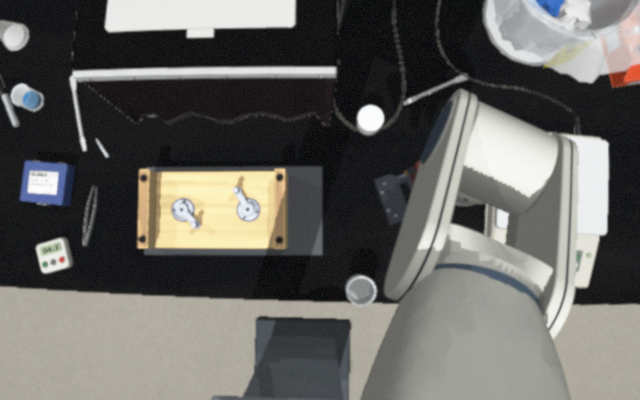

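View pics/s22.png

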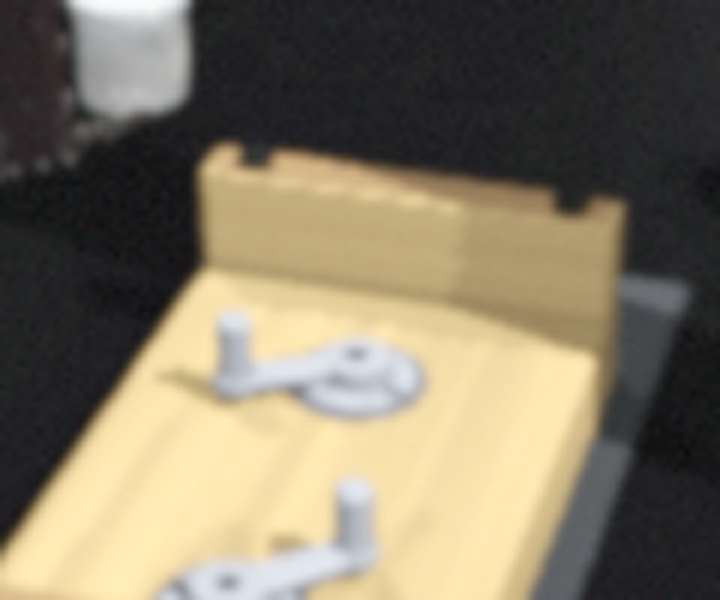

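View pics/t22.png

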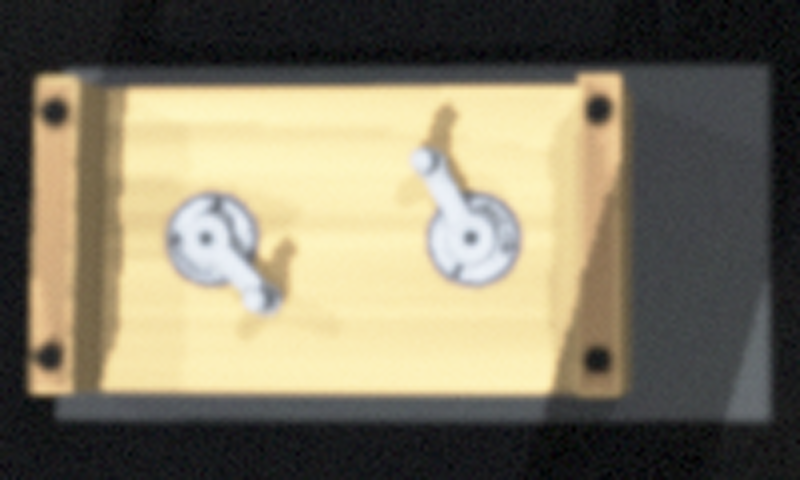

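The panel sits flush and square on the board with both cams intact. The lever points up and left, hub at top pixel (247,209) and post at (237,190). The jar at (370,119) and the beaker at (361,290) have not moved.

```bash
python3 - <<'E'
from h import *
t=get_image("top");im=t["pixels"].astype(float);P=[]
for cx,cy in((279,177),(279,239.5),(143.3,177.5),(142,239)):
    x0,y0=int(round(cx))-5,int(round(cy))-5; w=np.clip(75-im[y0+1:y0+10,x0+1:x0+10].max(2),0,None)
    yy,xx=np.mgrid[y0+1:y0+10,x0+1:x0+10];P.append(((w*xx).sum()/w.sum(),(w*yy).sum()/w.sum()))
a=np.radians(1.6);u=np.array([-np.sin(a),np.cos(a)]);v=np.array([u[1],-u[0]])
q=px2(t,P,79.)[:,:2]-[538,31.8];print(np.c_[q@v,q@u].round(2))
d=px2(t,[(236.1,189.4)],64.)[0]-px2(t,[(247.3,208.9)],43.)[0];print(d,145-(np.degrees(np.arctan2(d[1],d[0]))-1.6))
E
```

```text
[[ 57.91  -9.59]
 [-58.25  -9.55]
 [ 58.01 249.77]
 [-57.55 249.47]]
[35.41569343 19.43810437 21.        ] 117.83956832923123
```

```bash
python3 -c "
from workcell import *
print(close_job())"
```

```text
the job is handed in; nothing more can be done
None
```

The loose end panel is fitted against the board and the cam is tight. I let go and handed the job in at about 33 s, with the robot touching nothing. No verdict was reported.

- **Fitting:** I stood the panel on the mat and slid its stud into the bore without side force, stopping at about 3–4 N against the rubber strip. I then released the panel and pushed the lever post clockwise in small steps.
- **Tightening:** I stopped when the force kept climbing but the panel no longer moved. The last readings were 6.7 N directly and about 6.8 N from the wrist moment. The moment estimate had been running 5–10 % high, so I put the true push at about 6.5 N, slightly over the 6 N asked and under the 8 N limit.
- **Last checks:** The cam stands at about 2.06 rad. The panel's feet are at y −9.6 and −9.55 mm in the board's frame, where −10 means seated, so the panel is square. The distance to the finished end's feet is about 259.2 mm against a nominal 260, which leaves no measurable gap. The jar and beaker look unmoved.

**Disagreements:**
- In the pictures the fingertips end about 20 mm short of the reported TCP. The panel was therefore gripped nearer its top edge than I intended, and I had to lower the fingers further to reach the post.
- Force readings scattered by about 0.7 N, and the push eased to about 4.3 N whenever the arm paused.

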